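# Charge the clasp-ball feeder and fit its die

## Robot

A 6-joint arm with a two-finger parallel gripper is mounted at the origin on the work surface. World frame = base frame: x ahead of the robot, y to its left, z up, the work surface at z = 0. Lengths are in mm, angles in rad, forces in N, time in s.
With the tool pointing down it reaches from about 350 to 975 mm from the base axis. Payload 7.1 kg.
Tool frame: the origin (TCP) lies midway between the tips of the shut fingers; the grasp point (between the pads) lies ctrl.grip_point_offset behind it (ctrl.grip_point_offset is the distance from the TCP to the grasp point, in mm); z points along the fingers, y is the line along which they close (so a half turn about z gives the same grasp; the last joint's range is limited). The gripper opens to 88 mm and grips with 3 to 60 N. Pads are 20 mm wide; open, the fingers measure 115 mm over their backs; the gripper's body (75 mm by 178 mm) begins 61 mm behind the grasp point.
Start: joints at [1.129, 0.423, 1.63, -0, 1.089, -0.019], TCP at [256.415, 569.962, 222.675] pointing down, gripper open.
Joint ranges: [-3, 3], [-0.9, 2.11], [0.09, 2.58], [-1.31, 4.45], [0.11, 2.69], [-2.54, 2.54]. Speed limits (rad/s): [2.39, 2.39, 3.01, 3.14, 3.14, 3.14].

## Interface

Orientations are given as a rotation vector (axis times angle).
In Python, from workcell import ctrl, get_image, close_job, finder gives the robot as it stands.
- The arm moves only by the tool servo_tool, never from a script. Its argument "deltas" is a list of rows, each a list of 2 entries, a list of its own where there are three numbers: the shift along the tool's x, y, z in mm, then the turn, a rotation vector about the tool's x, y, z in rad. A call has 1 to 5 rows; each row is the pose to reach, as a shift and turn from the pose commanded when the call began, along the tool's axes at that moment; what a row does not reach only later rows make up. A row lasts 1/12 s, in which the tool goes at most 41.7 mm and 7.16 degrees, less where a joint would pass 70% of its speed; a pose out of reach is approached as far as the arm can. A call with a gripper value outside its range is refused whole. "grip" is the closure, from -1 (fully open) to 1 (shut), so that 0 is half open, set as the call begins (left out, the last holds). The fingers move at their own pace and stop on an object; the grip force is fixed at half the most. Time passes only in rows, so rows that repeat a pose let the fingers close. It gives the time, the measured TCP pose, the force, the opening and the grip force at its end, in the units of the state.
- ctrl.get_obs(): the state, without advancing time (a new reading comes with each control period).
- get_image(name): name is "scene" or "top"; returns a dict with "frame" (480x640x3 uint8, blue, green, red), "depth" (480x640 float32, mm along the optical axis (not along the pixel's ray), 0 where there is no reading), "K" (3x3 intrinsics, pixels), "dist" ([k1, k2, p1, p2, k3] as OpenCV has them; the pictures are not rectified), "pose" (4x4, takes a point from camera to world coordinates). Camera axes: x right, y down, z forward; pixel columns grow to the right and rows downward; lengths in mm; the calibration is good to about 2 mm. A picture is of the moment at which its call begins.
- close_job(): hands the job in; it is judged then, once.
Trained networks look in a picture, given as the dict that the camera call returned (one of the last four; its "shot" number tells which), for a name from the list of things; names that differ only in an ending like _2 or _b are one class to them, and where a whole thing is asked for, a point or a joint stands for the part that bears it (a point fixed in the world has none). Each returns a list of dicts, best first, with "score" (0 to 1); they miss things now and then, are a little off and sometimes report something else, mostly with a low value. They report only what shows in the picture. A call takes as long as a camera call. They do not tell look-alikes from the thing itself.
- finder.search_frame(query, picture): "rect" ([centre column, centre row, width, height] as shares, 0 to 1, of the picture: columns of its width, rows of its height, round what is visible of it).
- finder.silhouettes(query, picture): "mask" (480x640 bool, what is visible of it) and "rect" ([centre column, centre row, width, height] as shares, 0 to 1, of the picture: columns of its width, rows of its height, round what is visible of it).
The state is a dict: "t": time; "qpos": joint angles; "qvel": joint speeds; "joint_torque": joint torques, N m; "ee_pos": TCP position; "orientation": TCP orientation; "ft_force": force on the tool from outside, world axes, zero at the start; "moment": the same for the moment, N m; "width": finger opening in mm; "grasp_force": force on a finger pad.
Only numpy, scipy, OpenCV 4.12 (cv2) and the standard library are available. Lean on these libraries where they do the work, as an engineer would, in place of code of your own. Each camera call takes 0.05 s, during which the arm holds its last target. There are 200 camera calls.

## Task

Get the clasp-ball feeder ready for a run: tip the blue bin fully up by its handle so that all the brass balls gather in its low front corner, then take them out with the scoop (never with the fingers while they are in the bin) and pour every ball into the steel hopper. Afterwards lower the empty bin level again, put the scoop back upright on its leather mat, and have the steel die block fully home in the feeder's socket (you may fit it at any time). Leave the other things on the bench where they are.

Things in the scene. Friction and masses are not known exactly. Their poses are not given: they have to be found in the camera images.
- bin (a joint): Tipping of the blue plastic bin on its stand, rad: 0 = level, 0.5 = fully tipped against its stop. A stiff friction hinge (about 1.3 N m): it stays where it is left; raising or lowering it takes about 5 to 12 N at the handle. No latch.
- bin_corner (a point): Low front corner of the bin, on its hinge axis, 34 mm above the bench: middle of the line where the inner floor meets the sloped front panel. Frame fixed in the bin and tipping with it: x runs up the floor to the back wall and handle, y across, z square to the floor, out of the mouth. Tipping raises +x; this point and its y axis stay put.
- stand: Fixed dark steel stand of the bin; origin on the bench under bin_corner, x and y as there. The bin inside, in the bin_corner frame: floor 180 mm long (x 0 to 180), 86 mm wide (y -43 to 43); side and back walls 70 mm high, 4 mm thick; the front panel rises 95 mm from the corner, leaning 25 degrees outward from z towards -x.
- bin_handle (a point): Middle of the bin's handle: a steel bar of 10 mm diameter, 72 mm long along bin y, standing 45 mm behind the back wall at x 229 mm, z 60 mm in the bin_corner frame. It can be pinched from above, fingers fore and aft of it, and turns in the grip as the bin tips.
- scoop: Aluminium scoop, 0.16 kg, standing on the mat. Origin: centre of the underside of its flat floor (70 mm along x, 78 along y, 1.2 thick); z up. Open lip at x -35 mm (nose to -x); back wall at x 34, 30 mm high; side walls 22 mm high from x -15 to 35 mm, none farther forward. Handle: upright wooden post, 18 x 18 mm, centred at x 44, from z 0 to 118 mm.
- mat: Fixed tan leather mat, 130 x 120 x 4 mm; origin at the centre of its underside, on the bench. The scoop belongs on it, near its middle.
- hopper (a point): Centre of the inner floor of the feeder's open steel hopper, 34 mm above the bench; x, y, z axes of the feeder (z up). Inside 127 mm along x by 117 mm along y, walls 4 mm thick, rim 66 mm above this floor.
- socket (a point): Centre of the mouth of the rectangular socket in the feeder's dark steel block, 52 mm above the bench. The hole is 55 mm along x by 43 mm along y (feeder axes) and 16 mm deep, with a 2 mm chamfer.
- die: Steel die block with a red band, 52 mm (x) by 40 mm (y) by 40 mm high, with a brass button of 20 mm diameter, 6 mm high, on top; origin at the centre of its underside, z up. 0.25 kg. It stands loose on the bench at the start and fits the socket upright, long side to long side, either way round. Fully home its underside is 16 mm below the socket mouth.
- ball0: Brass clasp ball, 20 mm diameter, 20 g; origin at its centre. Starts in the bin. Between four and eight of the balls are there; the rest are absent.
- ball1: Brass clasp ball, 20 mm diameter, 20 g; origin at its centre. Starts in the bin. Between four and eight of the balls are there; the rest are absent.
- ball2: Brass clasp ball, 20 mm diameter, 20 g; origin at its centre. Starts in the bin. Between four and eight of the balls are there; the rest are absent.
- ball3: Brass clasp ball, 20 mm diameter, 20 g; origin at its centre. Starts in the bin. Between four and eight of the balls are there; the rest are absent.
- ball4: Brass clasp ball, 20 mm diameter, 20 g; origin at its centre. Starts in the bin. Between four and eight of the balls are there; the rest are absent.
- ball5: Brass clasp ball, 20 mm diameter, 20 g; origin at its centre. Starts in the bin. Between four and eight of the balls are there; the rest are absent.
- ball6: Brass clasp ball, 20 mm diameter, 20 g; origin at its centre. Starts in the bin. Between four and eight of the balls are there; the rest are absent.
- ball7: Brass clasp ball, 20 mm diameter, 20 g; origin at its centre. Starts in the bin. Between four and eight of the balls are there; the rest are absent.
- spool: Orange thread spool, 64 mm foot, 76 mm high; origin at the centre of its underside. A bystander: leave it where it is.
- jar: Amber glass jar with steel cap, 68 mm across, 80 mm high; origin at the centre of its underside. A bystander: leave it where it is.
- awl: Awl-like hand tool with handle, lying on the bench, about 200 mm long; origin at the centre of its underside. A bystander: leave it where it is.
- cardbox: Small cardboard box, 70 x 110 x 45 mm; origin at the centre of its underside. A bystander: leave it where it is.
- weight: Dark steel pattern weight with a knob, 56 mm across, 58 mm high; origin at the centre of its underside. A bystander: leave it where it is.
There are look-alikes about, which are no part of the job. What is shaped like the die but orange or pink is not meant.

How it is judged:
By the outcome, as a careful person would: the job done as asked, in the order asked, and still so for the second after the job is handed in, with the robot touching nothing.
Of ball0, ball1, ball2, ball3, ball4, ball5, ball6, ball7 only 4 to 8 are there at a start; the rules pass over those that are not, and their reading is None.
At some moment in a run one of die may be knocked a few centimetres aside while the robot is not near it.
It also fails if it takes over 208 s, if anything falls off the work surface, if the arm or the gripper's body presses on something with over 40 N, if the wrist force passes 120 N, or if a joint passes its speed limit or range.

## Working session

There is one attempt and no reset: what is moved stays moved. The work goes in short steps, Python scripts to look and compute and a tool call to move; the robot and the scene stay as the last step left them, time stands still between calls to the robot, and variables do not carry over. Pictures are saved under pics/ and viewed, at most 14 in all, crops included, and the job is handed in when it is done.

Besides the shell and the picture viewer there is one more tool, called after "Call:" as a command line: name --argument value ..., lists and objects as JSON in quotes. servo_tool: Moves the arm, as the interface text tells. Its arguments: {"type":"object","properties":{"deltas":{"type":"array","items":{"type":"array"}},"grip":{"type":"number"}},"required":["deltas"]}

```bash
ls; mkdir -p pics; cat > h.py <<'E'
import numpy as np, cv2
from scipy.spatial.transform import Rotation as R
from workcell import ctrl, get_image, finder
def cloud(im):
    v,u=np.mgrid[0:480,0:640]
    p=np.stack([u.ravel(),v.ravel()],1).astype(np.float64)[:,None]
    n=cv2.undistortPoints(p,np.array(im["K"],float),np.array(im["dist"],float))[:,0]
    d=im["depth"].ravel().astype(float)
    P=np.c_[n*d[:,None],d]
    T=np.array(im["pose"]); W=P@T[:3,:3].T+T[:3,3]; W[d<=0]=np.nan
    return W.reshape(480,640,3)
def proj(im,pts):
    T=np.linalg.inv(np.array(im["pose"])); r=cv2.Rodrigues(T[:3,:3])[0]
    return cv2.projectPoints(np.array(pts,float).reshape(-1,1,3),r,T[:3,3],np.array(im["K"],float),np.array(im["dist"],float))[0][:,0]
E
python3 - <<'E'
from h import *
for n in ("scene","top"):
    im=get_image(n); cv2.imwrite(f"pics/{n}0.png",im["frame"]); np.savez(f"{n}0.npz",**{k:np.array(im[k]) for k in("frame","depth","K","dist","pose")})
    print(n,np.round(im["pose"],2).tolist(), im["K"][0])
    W=cloud(im)
    for q in("bin","stand","scoop","mat","hopper","die","spool","jar","awl","cardbox","weight","ball0"):
        for d in finder.silhouettes(q,im)[:8]:
            m=d["mask"]; c=np.nanmedian(W[m],0); c2=np.nanpercentile(W[m],[3,97],axis=0)
            if d["score"]>.3: print(q,round(d["score"],2),np.round(np.array(d["rect"])*[640,480,640,480]).astype(int),np.round(c),np.round(c2).astype(int).tolist())
o=ctrl.get_obs();print(o["t"],o["ee_pos"],o["orientation"],o["width"],ctrl.grip_point_offset)
E
```

```text
pics
scene [[-0.66, 0.55, -0.5, 1220.08], [0.75, 0.49, -0.45, 624.58], [-0.01, -0.67, -0.74, 1075.06], [0.0, 0.0, 0.0, 1.0]] [548.71350922   0.         312.01852227]
bin 0.78 [333 267 119  93] [593. 113.  71.] [[551, 0, 22], [658, 255, 112]]
stand 0.97 [333 271 120  96] [604. 114.  66.] [[552, 1, 7], [659, 250, 111]]
scoop 0.83 [411 253  45  45] [404. 226.   9.] [[366, 182, 2], [448, 267, 121]]
mat 0.88 [408 264  67  52] [440. 249.   4.] [[357, 161, 0], [478, 293, 8]]
mat 0.63 [263 147  27  27] [ 349. -368.   20.] [[335, -419, 6], [359, -322, 27]]
mat 0.38 [412 253  45  44] [404. 226.   9.] [[367, 182, 2], [448, 267, 121]]
hopper 0.66 [246 193 106  73] [ 526. -231.   43.] [[441, -376, 3], [592, -130, 99]]
hopper 0.49 [498 296  55  51] [385. 444.  43.] [[336, 392, 4], [409, 495, 48]]
hopper 0.36 [177 174  24  22] [ 599. -462.   29.] [[558, -499, -1], [619, -445, 57]]
die 0.81 [350 232  22  15] [454.  56.  38.] [[427, 27, 8], [476, 78, 47]]
die 0.72 [342 201  16  22] [377. -33.  37.] [[346, -61, 5], [397, -12, 45]]
die 0.64 [372 213  21  22] [356.  66.  36.] [[323, 32, 3], [376, 88, 45
[... 1558 characters left out ...]
-169, 83]]
awl 0.98 [442 334  79  18] [ 341. -363.   21.] [[323, -422, -1], [358, -245, 28]]
cardbox 0.65 [148 322  52  32] [364. 438.  44.] [[329, 386, 17], [399, 495, 49]]
weight 0.65 [494 239  26  28] [ 584. -464.   31.] [[560, -495, 1], [610, -445, 56]]
ball0 0.54 [291 223  12   8] [632.  71.  48.] [[624, 61, 31], [643, 83, 55]]
ball0 0.5 [287 233   5   7] [604.  80.  49.] [[596, 72, 34], [614, 89, 55]]
ball0 0.48 [262 247   5   5] [571. 142.  51.] [[564, 134, 45], [579, 150, 56]]
ball0 0.45 [271 226   4   9] [624. 117.  50.] [[616, 109, 46], [632, 125, 56]]
1.3 [256.38837575 569.9655388  222.67188038] [-6.59132550e-01 -3.07163329e+00  1.94775406e-05] 87.79337666904948 18.700000000000003
```

```bash
python3 - <<'E'
import cv2,numpy as np
t=cv2.imread("pics/top0.png")[160:360,180:500]
cv2.imwrite("pics/a.png",cv2.resize(t,(800,500),interpolation=cv2.INTER_CUBIC))
t=cv2.imread("pics/scene0.png")[130:330,180:480]
cv2.imwrite("pics/b.png",cv2.resize(t,(800,533),interpolation=cv2.INTER_CUBIC))
E
```

```text
(no output)
```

View pics/a.png

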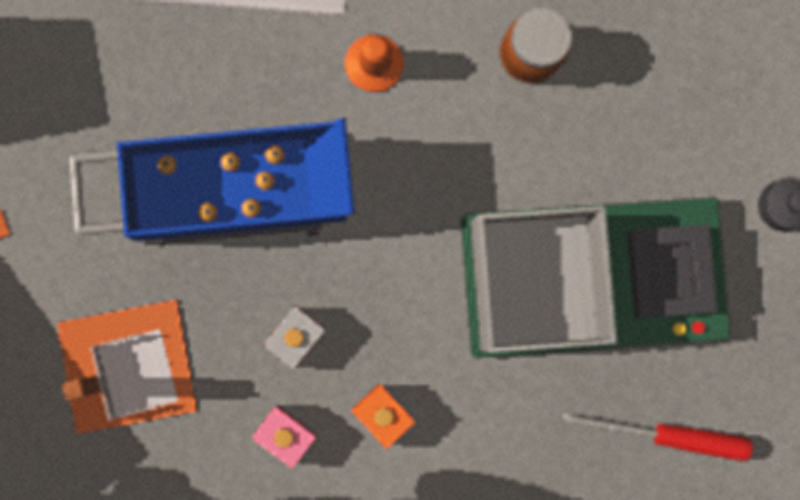

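View pics/b.png

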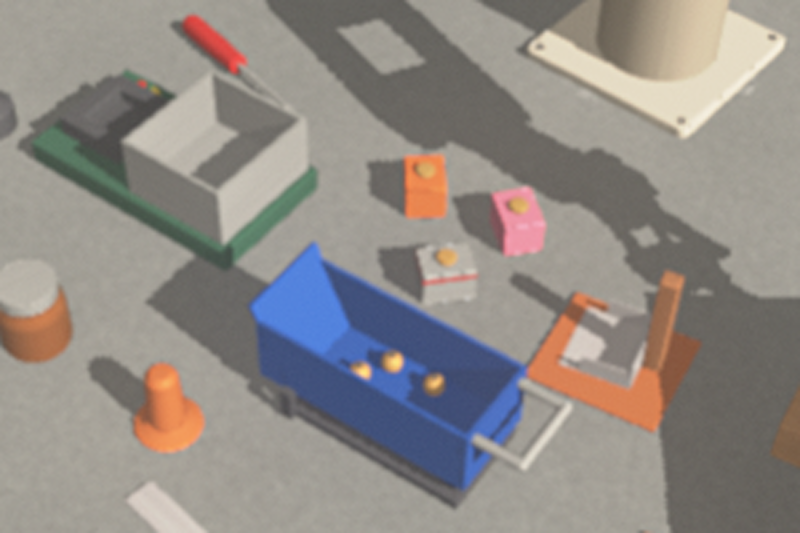

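The candidates for the die in the top crop are steel (294,337), pink (283,438) and orange (384,417). The steel one with the red band is the die (scene crop 447,272). Six balls show in the bin. The bin's handle points to +y and the scoop's nose to -y. Next I'll fit the poses.

```bash
cat > meas.py <<'E'
from h import *
from scipy.optimize import least_squares
def load(n): return {k:v for k,v in np.load(n).items()}
def rect(P):  # minAreaRect in world xy
    (c,s,a)=cv2.minAreaRect(P[:,:2].astype(np.float32)); return np.round(c,1),np.round(s,1),round(a,1)
def hsv(im): return cv2.cvtColor(im["frame"],cv2.COLOR_BGR2HSV)
def inbox(W,x0,x1,y0,y1,z0,z1):
    return (W[...,0]>x0)&(W[...,0]<x1)&(W[...,1]>y0)&(W[...,1]<y1)&(W[...,2]>z0)&(W[...,2]<z1)
if __name__=="__main__":
    print([a for a in dir(ctrl) if a[0]!='_'])
    for n in("top0","scene0"):
        im=load(n+".npz"); W=cloud(im); H=hsv(im)
        blue=(H[...,0]>100)&(H[...,0]<125)&(H[...,1]>120)
        m=blue&inbox(W,500,720,-60,280,60,140)
        P=W[m]
        # fit bin pose (corner x,y,yaw) 
        def res(p):
            c,s=np.cos(p[2]),np.sin(p[2]); d=P-[p[0],p[1],34]
            x=c*d[:,0]+s*d[:,1]; y=-s*d[:,0]+c*d[:,1]; z=d[:,2]
            pl=lambda v:np.where(v>0,np.maximum(v-4,0),-v)  # distance to slab 0..4
            side=pl(np.abs(y)-43); back=pl(x-180)
            f=-(x*np.cos(np.radians(25))+z*np.sin(np.radians(25))); fr=pl(f)
            return np.minimum(np.minimum(side,back),fr)
        r=least_squares(res,[600,30,1.6],loss="soft_l1",f_scale=2); print(n,"bin",np.round(r.x,3),len(P),round(np.median(res(r.x)),2))
        G=inbox(W,320,500,150,320,100,130); 
        print(" post top",rect(W[G]),np.nanmedian(W[G],0).round(1),G.sum())
        m=inbox(W,400,490,10,95,36,44); print(" die top",rect(W[m]),np.median(W[m],0).round(1))
        m=inbox(W,420,620,-420,-110,90,106); print(" hopper rim",rect(W[m]),np.median(W[m],0).round(1))
        m=inbox(W,420,620,-420,-110,10,60)&~((H[...,0]>50)&(H[...,0]<95)&(H[...,1]>60)); m2=m&inbox(W,400,640,-420,-290,46,58)
        print(" block top",rect(W[m2]),np.median(W[m2],0).round(1),m2.sum())
        m=inbox(W,420,620,-420,-110,8,30)&(H[...,0]>50)&(H[...,0]<95)&(H[...,1]>60); print(" green",rect(W[m]))
        ball=(H[...,0]<28)&(H[...,1]>90)&inbox(W,520,680,0,270,36,80)
        k,l,st,ce=cv2.connectedComponentsWithStats(ball.astype(np.uint8)); print(" balls",[(np.median(W[l==i],0).round().tolist(),int(st[i,4])) for i in range(1,k) if st[i,4]>6])
E
python3 meas.py
python3 - <<'E'
import cv2,numpy as np
a=cv2.imread("pics/top0.png")
x=cv2.resize(a[235:305,360:475],None,fx=6.9,fy=6.9,interpolation=cv2.INTER_CUBIC)[:480,:790]
cv2.imwrite("pics/c.png",x)
x=cv2.resize(a[275:340,195:270],None,fx=9,fy=9,interpolation=cv2.INTER_CUBIC)
cv2.imwrite("pics/d.png",x)
E
```

```text
['Unreachable', 'get_obs', 'grip_point_offset']
top0 bin [606.638  39.07    1.672] 1164 0.0
 post top (array([391.2, 260.6]), array([17.9, 19. ]), 16.4) [390.6 259.  120.4] 68
 die top (array([442.9,  50.6]), array([39.8, 51.6]), 51.0) [441.8  50.7  40.1]
 hopper rim (array([ 503. , -199.6]), array([135.5, 125.2]), 4.4) [ 505.3 -205.6   98.7]
 block top (array([ 513.6, -338.7]), array([90.8, 83.3]), 4.3) [ 513.5 -338.9   50.9] 752
 green (array([ 507.2, -263.7]), array([147.7, 269. ]), 4.4)
 balls [([631.0, 73.0, 52.0], 37), ([623.0, 117.0, 51.0], 37), ([619.0, 183.0, 51.0], 32), ([603.0, 82.0, 51.0], 32), ([571.0, 140.0, 51.0], 36), ([575.0, 96.0, 51.0], 36)]
scene0 bin [611.206  39.374   1.672] 1877 0.0
 post top (array([396.6, 258.1]), array([21.9, 18. ]), 13.6) [402.5 259.9 117.6] 96
 die top (array([446.3,  49.5]), array([46.7, 53. ]), 50.7) [449.   53.   40.2]
 hopper rim (array([ 508.4, -200.3]), array([142.8, 131.7]), 4.1) [ 512.1 -196.    96.5]
 block top (array([ 519. , -339.9]), array([96.6, 81.3]), 5.2) [ 523.2 -344.8   50.6] 419
 green (array([ 515.4, -262.1]), array([143.5, 273.1]), 4.3)
 balls [([584.0, 98.0, 49.0], 38), ([610.0, 84.0, 52.0], 19), ([579.0, 142.0, 49.0], 36)]
```

View pics/c.png

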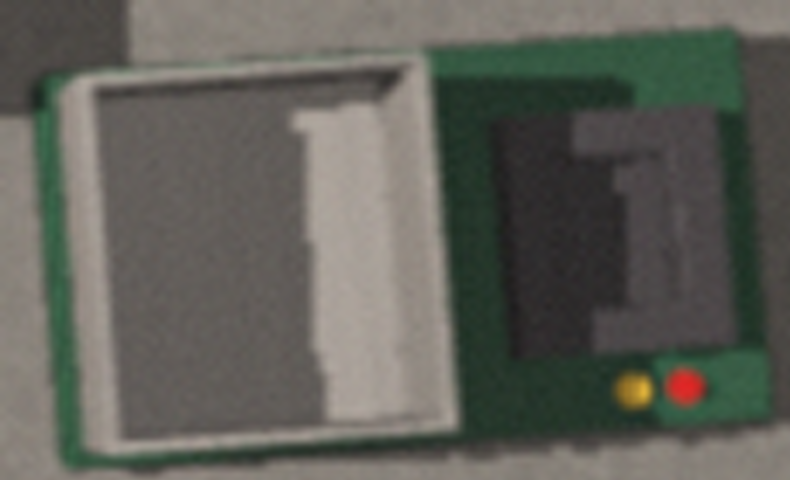

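View pics/d.png

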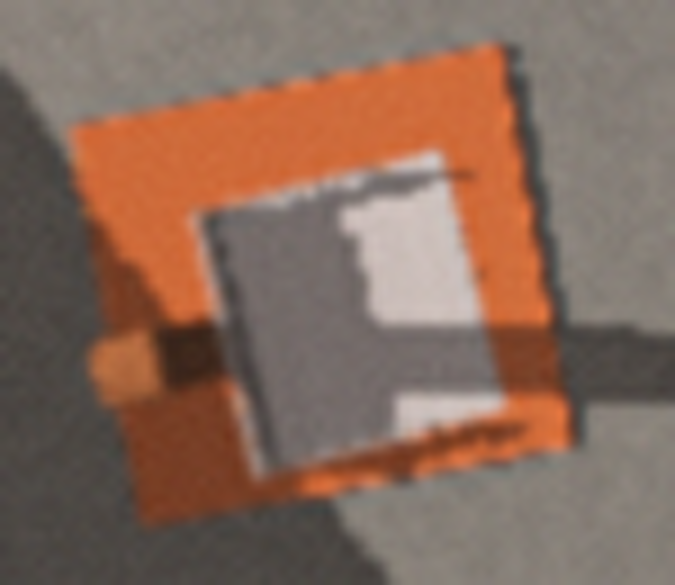

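```bash
cat > plan.py <<'E'
import sys,json
from h import *
def Rd(a,tilt=0,ta=0):
    """tool down, tool y at azimuth a (deg), then tilted by tilt deg about horizontal world axis of azimuth ta"""
    a=np.radians(a); M=np.c_[[-np.sin(a),np.cos(a),0],[np.cos(a),np.sin(a),0],[0,0,-1]]
    t=np.radians(ta); return (R.from_rotvec(np.radians(tilt)*np.array([np.cos(t),np.sin(t),0]))*R.from_matrix(M))
def cur():
    o=ctrl.get_obs(); return np.array(o["ee_pos"]),R.from_rotvec(o["orientation"])
def show(way,start=None,n=5):
    """way: list of (pos,R,step_mm,step_deg[,hold rows]); prints calls of up to 5 rows"""
    p,r=start or cur(); seq=[]
    for w in way:
        P,Q,sm,sd=np.array(w[0],float),w[1],w[2],w[3]
        d=(r.inv()*Q).as_rotvec(); k=max(1,int(np.ceil(max(np.linalg.norm(P-p)/sm,np.degrees(np.linalg.norm(d))/sd))))
        for i in range(1,k+1): seq.append((p+(P-p)*i/k,r*R.from_rotvec(d*i/k)))
        if len(w)>4: seq+=[(P,Q)]*w[4]
        p,r=P,Q
    p,r=start or cur()
    for i in range(0,len(seq),n):
        rows=[]
        for P,Q in seq[i:i+n]:
            rows.append([np.round(r.inv().apply(P-p),1).tolist(),np.round((r.inv()*Q).as_rotvec(),3).tolist()])
        print(json.dumps(rows))
        # commanded pose after rounding
        s,t=np.array(rows[-1][0]),np.array(rows[-1][1]); p=p+r.apply(s); r=r*R.from_rotvec(t)
    return p,r
E
python3 - <<'E'
from plan import *
print(show([([445,50.3,150],Rd(51),41,7),([445,50.3,19],Rd(51),33,7,1)])[0])
E
```

```text
[[[-27.5, -28.3, 5.2], [-0.0, -0.0, 0.018]], [[-55.0, -56.6, 10.4], [-0.0, -0.0, 0.037]], [[-82.5, -85.0, 15.6], [-0.0, -0.0, 0.055]], [[-110.1, -113.3, 20.8], [-0.0, -0.0, 0.074]], [[-137.6, -141.6, 26.0], [-0.0, -0.0, 0.092]]]
[[[-30.0, -25.7, 5.1], [-0.0, -0.0, 0.019]], [[-60.0, -51.4, 10.3], [-0.0, -0.0, 0.037]], [[-90.0, -77.0, 15.5], [-0.0, -0.0, 0.055]], [[-120.0, -102.7, 20.7], [-0.0, -0.0, 0.074]], [[-150.0, -128.4, 25.9], [-0.0, -0.0, 0.092]]]
[[[-32.2, -22.8, 5.2], [-0.0, -0.0, 0.019]], [[-64.5, -45.6, 10.4], [-0.0, -0.0, 0.037]], [[-96.7, -68.4, 15.6], [-0.0, -0.0, 0.055]], [[-128.9, -91.2, 20.8], [-0.0, -0.0, 0.074]], [[-128.9, -91.2, 53.5], [-0.0, -0.0, 0.074]]]
[[[-0.0, -0.0, 32.8], [-0.0, -0.0, -0.0]], [[-0.0, -0.0, 65.5], [-0.0, -0.0, -0.0]], [[-0.0, -0.0, 98.3], [-0.0, -0.0, -0.0]], [[-0.0, -0.0, 98.3], [-0.0, -0.0, -0.0]]]
[445.0049842   50.34574669  18.96752654]
```

Call:
servo_tool --deltas '[[[-27.5,-28.3,5.2],[0,0,0.018]],[[-55,-56.6,10.4],[0,0,0.037]],[[-82.5,-85,15.6],[0,0,0.055]],[[-110,-113.3,20.8],[0,0,0.074]],[[-137.6,-141.6,26],[0,0,0.092]]]' --grip -1

```text
t: 1.72
ee_pos: [324.0, 382.8, 196.6]
orientation: [0.8, 3.038, 0.001]
ft_force: [0.6, -0.7, -0.3]
width: 87.8
grasp_force: 0.0
```

Call:
servo_tool --deltas '[[[-30,-25.7,5.1],[0,0,0.019]],[[-60,-51.4,10.3],[0,0,0.037]],[[-90,-77,15.5],[0,0,0.055]],[[-120,-102.7,20.7],[0,0,0.074]],[[-150,-128.4,25.9],[0,0,0.092]]]'

```text
t: 2.13
ee_pos: [391.6, 197.1, 170.9]
orientation: [0.939, 2.997, 0.001]
ft_force: [1.0, 0.4, -0.1]
width: 87.8
grasp_force: 0.0
```

Call:
servo_tool --deltas '[[[-32.2,-22.8,5.2],[0,0,0.019]],[[-64.5,-45.6,10.4],[0,0,0.037]],[[-96.7,-68.4,15.6],[0,0,0.055]],[[-128.9,-91.2,20.8],[0,0,0.074]],[[-128.9,-91.2,20.8],[0,0,0.074]]]'

```text
t: 2.55
ee_pos: [447.0, 45.2, 149.7]
orientation: [1.058, 2.957, -0.001]
ft_force: [-0.3, 0.1, 0.5]
width: 87.8
grasp_force: 0.0
```

Call:
servo_tool --deltas '[[[0,0,33],[0,0,0]],[[0,0,66],[0,0,0]],[[0,0,99],[0,0,0]],[[0,0,130.5],[0,0,0]],[[0,0,130.5],[0,0,0]]]'

```text
t: 2.97
ee_pos: [441.4, 50.3, 15.0]
orientation: [-1.046, -2.954, 0.006]
ft_force: [-0.7, -1.5, 0.3]
width: 87.8
grasp_force: 0.0
```

Call:
servo_tool --deltas '[[[0,0,0],[0,0,0]],[[0,0,0],[0,0,0]],[[0,0,0],[0,0,0]],[[0,0,0],[0,0,0]],[[0,0,0],[0,0,0]]]' --grip 1

```text
t: 3.38
ee_pos: [446.2, 50.5, 21.1]
orientation: [1.048, 2.959, 0.002]
ft_force: [0.2, 1.2, 0.7]
width: 58.1
grasp_force: 0.0
```

Call:
servo_tool --deltas '[[[0,0,0],[0,0,0]],[[0,0,0],[0,0,0]],[[0,0,0],[0,0,0]],[[0,0,0],[0,0,0]],[[0,0,0],[0,0,0]]]'

```text
t: 3.8
ee_pos: [445.2, 50.3, 20.0]
orientation: [1.049, 2.961, 0.0]
ft_force: [-2.2, -0.1, 8.4]
width: 40.0
grasp_force: 30.0
```

```bash
python3 - <<'E'
from plan import *
print(show([([445,50.3,150],Rd(50.9),41,7),([515.6,-339,150],Rd(94.4),38,6.9),([515.6,-339,100],Rd(94.4),30,6.9,1)])[0])
E
```

```text
[[[0.0, -0.0, -32.5], [0.0, 0.0, 0.0]], [[0.0, -0.1, -65.0], [0.0, 0.0, 0.001]], [[0.1, -0.1, -97.5], [0.0, 0.0, 0.001]], [[0.1, -0.1, -130.0], [0.0, 0.0, 0.002]], [[-27.2, -23.6, -130.0], [0.0, 0.0, -0.067]]]
[[[-25.6, -25.2, -0.0], [0.0, 0.0, -0.069]], [[-51.2, -50.4, -0.0], [0.0, 0.0, -0.138]], [[-76.9, -75.7, -0.0], [0.0, 0.0, -0.207]], [[-102.5, -100.9, -0.0], [0.0, 0.0, -0.276]], [[-128.1, -126.1, -0.0], [0.0, 0.0, -0.346]]]
[[[-15.6, -32.5, -0.0], [0.0, 0.0, -0.069]], [[-31.1, -64.9, -0.0], [0.0, 0.0, -0.138]], [[-46.7, -97.3, -0.0], [0.0, 0.0, -0.207]], [[-62.2, -129.8, -0.0], [0.0, 0.0, -0.276]], [[-77.8, -162.2, -0.0], [0.0, 0.0, -0.345]]]
[[[0.0, 0.0, 25.0], [-0.0, 0.0, 0.0]], [[0.0, 0.0, 50.0], [-0.0, 0.0, 0.0]], [[0.0, 0.0, 50.0], [-0.0, 0.0, 0.0]]]
[ 515.63935669 -339.00582415   99.97877591]
```

Call:
servo_tool --deltas '[[[0,0,-32.5],[0,0,0]],[[0,0,-65],[0,0,0]],[[0,0,-97.5],[0,0,0]],[[0,0,-130],[0,0,0]],[[-27.2,-23.6,-130],[0,0,-0.067]]]'

```text
t: 4.22
ee_pos: [453.8, 18.0, 154.4]
orientation: [0.942, 2.99, 0.006]
ft_force: [1.5, -1.2, -3.1]
width: 39.8
grasp_force: 30.0
```

Call:
servo_tool --deltas '[[[-25.6,-25.2,0],[0,0,-0.069]],[[-51.2,-50.4,0],[0,0,-0.138]],[[-76.9,-75.7,0],[0,0,-0.207]],[[-102.5,-100.9,0],[0,0,-0.276]],[[-128.1,-126.1,0],[0,0,-0.346]]]'

```text
t: 4.63
ee_pos: [482.8, -163.6, 149.2]
orientation: [-0.414, -3.113, -0.0]
ft_force: [0.4, 0.6, -2.1]
width: 39.5
grasp_force: 30.0
```

Call:
servo_tool --deltas '[[[-15.6,-32.5,0],[0,0,-0.069]],[[-31.1,-64.9,0],[0,0,-0.138]],[[-46.7,-97.3,0],[0,0,-0.207]],[[-62.2,-129.8,0],[0,0,-0.276]],[[-77.8,-162.2,0],[0,0,-0.345]]]'

```text
t: 5.05
ee_pos: [514.8, -340.5, 148.8]
orientation: [0.126, -3.138, -0.002]
ft_force: [1.4, 0.3, -2.2]
width: 39.7
grasp_force: 30.0
```

Call:
servo_tool --deltas '[[[0,0,0],[0,0,0]],[[0,0,25],[0,0,0]],[[0,0,50],[0,0,0]],[[0,0,50],[0,0,0]],[[0,0,50],[0,0,0]]]'

```text
t: 5.47
ee_pos: [514.0, -337.9, 98.0]
orientation: [0.121, -3.136, -0.004]
ft_force: [0.3, -0.4, -2.3]
width: 39.8
grasp_force: 30.0
```

```bash
python3 - <<'E'
from plan import *
im=get_image("scene"); np.savez("s1.npz",**{k:np.array(im[k]) for k in("frame","depth","K","dist","pose")})
o=ctrl.get_obs();print(o["ee_pos"],o["orientation"],o["qpos"])
p,r=cur()
print("tip px",proj(im,[p,p-[0,0,20]]), "socket px",proj(im,[[515.6,-339,52]]))
x=cv2.resize(im["frame"][130:230,150:300],None,fx=5.3,fy=5.3,interpolation=cv2.INTER_CUBIC);cv2.imwrite("pics/e.png",x)
E
```

```text
[ 515.19798189 -338.56962525   99.37773104] [ 1.21196150e-01 -3.13806576e+00 -1.37671400e-03] [-6.00696767e-01  5.68638106e-01  1.72173041e+00 -6.15448167e-06
  8.52699911e-01 -2.24869325e+00]
tip px [[222.93808264 157.58589553]
 [223.83308493 163.14010428]] socket px [[224.82303284 170.57853861]]
```

View pics/e.png

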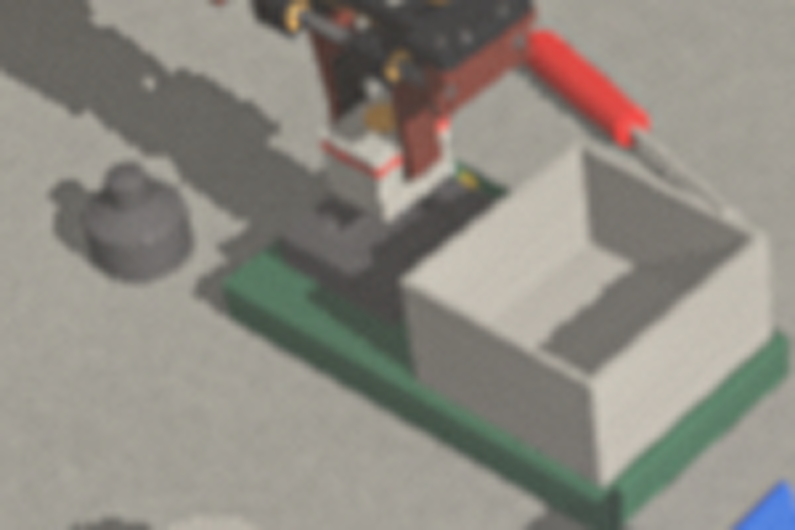

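```bash
python3 - <<'E'
from meas import *
im=load("s1.npz"); W=cloud(im); H=hsv(im)
p=np.array([515.2,-338.6,99.4]); a=np.radians(4.4)
d=W-p; X=d[...,0]*np.cos(a)+d[...,1]*np.sin(a); Y=-d[...,0]*np.sin(a)+d[...,1]*np.cos(a); Z=d[...,2]
m=(abs(X)<40)&(abs(Y)<32)&(Z>-17)&(Z<15)
red=((H[...,0]<8)|(H[...,0]>172))&(H[...,1]>150)
g=m&(H[...,1]<60)
print(g.sum()); print("X",np.nanpercentile(X[g],[1,10,50,90,99]).round(1)); print("Y",np.nanpercentile(Y[g],[1,10,50,90,99]).round(1))
print("hX",np.histogram(X[g],np.arange(-32,36,2))); print("hY",np.histogram(Y[g],np.arange(-30,32,2))[0])
# socket block in same camera, before: block top edge points in frame s0
im=load("scene0.npz"); W=cloud(im);d=W-[515.6,-339,52]
X=d[...,0]*np.cos(a)+d[...,1]*np.sin(a); Y=-d[...,0]*np.sin(a)+d[...,1]*np.cos(a); Z=d[...,2]
m=(abs(X)<60)&(abs(Y)<55)&(abs(Z)<3); print("blk X",np.percentile(X[m],[0.5,2,98,99.5]).round(1),"Y",np.percentile(Y[m],[.5,2,98,99.5]).round(1))
m=(abs(X)<60)&(abs(Y)<50)&(Z<-6)&(Z>-45)&(abs(X)>35); print("side X",np.histogram(X[m],np.arange(36,60,2)))
m=(abs(X)<35)&(abs(Y)<30)&(Z<-8); print("hole X",np.percentile(X[m],[1,50,99]).round(1),"Y",np.percentile(Y[m],[1,50,99]).round(1),m.sum())
E
```

```text
146
X [-23.8 -10.8  23.9  28.6  30.3]
Y [-23.8 -13.1  19.1  24.3  31. ]
hX (array([ 0,  0,  0,  1,  2,  4,  2,  2,  1,  3,  0,  3,  2,  1,  4,  2,  1,
        2,  1,  1,  5,  5,  6,  4,  6,  4,  6,  5, 25, 23, 22,  2,  1]), array([-32, -30, -28, -26, -24, -22, -20, -18, -16, -14, -12, -10,  -8,
        -6,  -4,  -2,   0,   2,   4,   6,   8,  10,  12,  14,  16,  18,
        20,  22,  24,  26,  28,  30,  32,  34]))
hY [ 1  0  1  1  0  2  4  4  4  4  3  2  4  2  3  5  3  3  3  4  3  5  3  5
 10 28 21  8  3  4]
blk X [-41.9 -40.5  48.9  49.9] Y [-41.1 -40.4  35.5  36.7]
side X (array([ 0,  5,  2,  6, 16, 42, 43, 22, 16, 21, 11]), array([36, 38, 40, 42, 44, 46, 48, 50, 52, 54, 56, 58]))
hole X [-26.3  -4.1  22.7] Y [-26.7 -10.9  10.5] 166
```

```bash
python3 - <<'E'
from plan import *
print(show([([516.7,-339.2,75],Rd(94.4),13,6.9,1),([516.7,-339.2,55.5],Rd(94.4),4,6.9,0)])[0])
E
```

```text
[[[-0.7, -0.4, 12.2], [0.0, -0.001, 0.0]], [[-1.5, -0.8, 24.4], [0.001, -0.001, 0.0]], [[-1.5, -0.8, 24.4], [0.001, -0.001, 0.0]], [[-1.5, -0.8, 28.3], [0.001, -0.001, 0.0]], [[-1.5, -0.8, 32.2], [0.001, -0.001, 0.0]]]
[[[0.0, 0.0, 3.9], [-0.0, -0.0, 0.0]], [[0.0, 0.0, 7.8], [-0.0, -0.0, 0.0]], [[0.0, 0.0, 11.7], [-0.0, -0.0, 0.0]]]
[ 516.71422182 -339.22586213   55.47530017]
```

Call:
servo_tool --deltas '[[[-0.7,-0.4,12.2],[0,0,0]],[[-1.5,-0.8,24.4],[0,0,0]],[[-1.5,-0.8,24.4],[0,0,0]],[[-1.5,-0.8,28.3],[0,0,0]],[[-1.5,-0.8,32.2],[0,0,0]]]'

```text
t: 5.93
ee_pos: [517.3, -339.7, 67.3]
orientation: [-0.121, 3.139, -0.001]
ft_force: [-0.1, -0.1, -2.0]
width: 39.6
grasp_force: 30.0
```

Call:
servo_tool --deltas '[[[0,0,2],[0,0,0]],[[0,0,4],[0,0,0]],[[0,0,4],[0,0,0]]]'

```text
t: 6.18
ee_pos: [516.9, -339.6, 63.0]
orientation: [0.121, -3.139, -0.0]
ft_force: [-1.0, -0.7, -2.4]
width: 40.0
grasp_force: 30.0
```

Call:
servo_tool --deltas '[[[0,0,3],[0,0,0]],[[0,0,6],[0,0,0]],[[0,0,8],[0,0,0]],[[0,0,8],[0,0,0]],[[0,0,8],[0,0,0]]]'

```text
t: 6.6
ee_pos: [517.1, -339.7, 56.0]
orientation: [-0.121, 3.139, -0.0]
ft_force: [-1.5, 1.6, 4.0]
width: 39.7
grasp_force: 30.0
```

Call:
servo_tool --deltas '[[[0,0,0],[0,0,0]],[[0,0,0],[0,0,0]],[[0,0,0],[0,0,0]],[[0,0,-20],[0,0,0]],[[0,0,-60],[0,0,0]]]' --grip -0.4

```text
t: 7.02
ee_pos: [514.3, -337.7, 111.4]
orientation: [0.121, -3.132, -0.008]
ft_force: [1.2, -0.9, 0.0]
width: 61.5
grasp_force: 0.0
```

```bash
python3 - <<'E'
from meas import *
from plan import *
for n in("top0","scene0"):
    im=load(n+".npz"); W=cloud(im); H=hsv(im)
    m=inbox(W,530,640,235,300,84,106)&(H[...,1]<70)
    P=W[m]; print(n,m.sum(),rect(P)); e=P[P[:,1]>np.percentile(P[:,1],55)]; print(np.percentile(P[:,1],[50,90,98]),np.polyfit(P[P[:,1]>258][:,0],P[P[:,1]>258][:,1],1), P[P[:,1]>258].mean(0))
show([([517,-339,165],Rd(94.4),40,7),([586.5,266.6,150],Rd(95.8),40,7,1)])
E
```

```text
top0 216 (array([585.6, 254.5]), array([38.2, 83.2]), 89.6)
[262.91999256 269.39526483 272.87984322] [6.18022938e-02 2.29380967e+02] [586.19560679 265.60920002  96.99290369]
scene0 245 (array([590.6, 251.1]), array([84.7, 37.7]), 4.5)
[260.85122636 268.65658049 271.05667697] [5.45393258e-02 2.32443640e+02] [595.22561787 264.90684359  97.68699502]
[[[-1.1, -0.6, -26.8], [0.003, -0.003, 0.0]], [[-2.3, -1.2, -53.6], [0.006, -0.007, 0.0]], [[-9.5, 36.2, -52.5], [0.006, -0.007, -0.001]], [[-16.8, 73.6, -51.4], [0.006, -0.007, -0.003]], [[-24.0, 111.0, -50.3], [0.006, -0.007, -0.004]]]
[[[-7.4, 37.4, 0.9], [-0.0, 0.0, -0.002]], [[-14.8, 74.8, 1.8], [-0.0, 0.0, -0.003]], [[-22.2, 112.2, 2.8], [-0.0, 0.0, -0.005]], [[-29.6, 149.5, 3.7], [-0.0, 0.0, -0.006]], [[-37.0, 186.9, 4.6], [-0.0, 0.0, -0.008]]]
[[[-7.7, 37.3, 0.9], [-0.0, 0.0, -0.001]], [[-15.4, 74.6, 1.8], [-0.0, 0.0, -0.003]], [[-23.1, 111.9, 2.8], [-0.0, 0.0, -0.004]], [[-30.8, 149.3, 3.7], [-0.0, 0.0, -0.006]], [[-38.5, 186.6, 4.6], [-0.0, 0.0, -0.007]]]
[[[-8.0, 37.2, 0.9], [-0.0, 0.0, -0.002]], [[-15.9, 74.5, 1.9], [-0.0, 0.0, -0.004]], [[-23.9, 111.7, 2.8], [-0.0, 0.0, -0.005]], [[-23.9, 111.7, 2.8], [-0.0, 0.0, -0.005]]]
```

Call:
servo_tool --deltas '[[[0,0,-26.8],[0,0,0]],[[0,0,-53.6],[0,0,0]],[[-7.4,37,-52.5],[0,0,0]],[[-14.8,74,-51.4],[0,0,0]],[[-22,111,-50.3],[0,0,0]]]' --grip 0

```text
t: 7.43
ee_pos: [530.7, -226.8, 166.3]
orientation: [-0.118, 3.138, -0.001]
ft_force: [0.8, 0.2, -0.2]
width: 43.9
grasp_force: 0.0
```

Call:
servo_tool --deltas '[[[-7.4,37.4,0.9],[0,0,-0.002]],[[-14.8,74.8,1.8],[0,0,-0.003]],[[-22.2,112.2,2.8],[0,0,-0.005]],[[-29.6,149.5,3.7],[0,0,-0.006]],[[-37,186.9,4.6],[0,0,-0.008]]]'

```text
t: 7.85
ee_pos: [552.9, -36.3, 161.0]
orientation: [-0.134, 3.138, -0.0]
ft_force: [1.6, -0.1, 0.5]
width: 43.9
grasp_force: 0.0
```

Call:
servo_tool --deltas '[[[-7.7,37.3,0.9],[0,0,-0.001]],[[-15.4,74.6,1.8],[0,0,-0.003]],[[-23.1,111.9,2.8],[0,0,-0.004]],[[-30.8,149.3,3.7],[0,0,-0.006]],[[-38.5,186.6,4.6],[0,0,-0.007]]]'

```text
t: 8.27
ee_pos: [575.4, 153.1, 156.4]
orientation: [-0.145, 3.138, 0.0]
ft_force: [-0.3, -0.7, 0.0]
width: 44.2
grasp_force: 0.0
```

Call:
servo_tool --deltas '[[[-8,37.2,0.9],[0,0,-0.002]],[[-15.9,74.5,1.9],[0,0,-0.004]],[[-23.9,111.7,2.8],[0,0,-0.005]],[[-23.9,111.7,2.8],[0,0,-0.005]],[[-23.9,111.7,2.8],[0,0,-0.005]]]'

```text
t: 8.68
ee_pos: [588.7, 266.4, 153.2]
orientation: [-0.158, 3.138, -0.0]
ft_force: [-0.5, 0.0, -0.1]
width: 43.9
grasp_force: 0.0
```

```bash
python3 - <<'E'
from meas import *
from plan import *
im=get_image("scene");im=get_image("scene"); np.savez("s2.npz",**{k:np.array(im[k]) for k in("frame","depth","K","dist","pose")})
print(cur()[0],ctrl.get_obs()["qpos"])
show([([586.5,266.6,75],Rd(95.8),30,7,2)])
cv2.imwrite("pics/f.png",cv2.resize(im["frame"][180:340,280:480],None,fx=3.7,fy=3.7,interpolation=cv2.INTER_CUBIC))
E
```

```text
[588.49422114 263.96414928 153.21990238] [ 4.03326143e-01  5.32402866e-01  1.62983999e+00 -3.43066386e-04
  9.80252149e-01 -1.26481057e+00]
[[[0.6, 1.0, 26.1], [-0.0, -0.0, -0.001]], [[1.1, 1.9, 52.1], [-0.0, -0.001, -0.002]], [[1.7, 2.9, 78.2], [-0.001, -0.001, -0.004]], [[1.7, 2.9, 78.2], [-0.001, -0.001, -0.004]], [[1.7, 2.9, 78.2], [-0.001, -0.001, -0.004]]]
```

View pics/f.png

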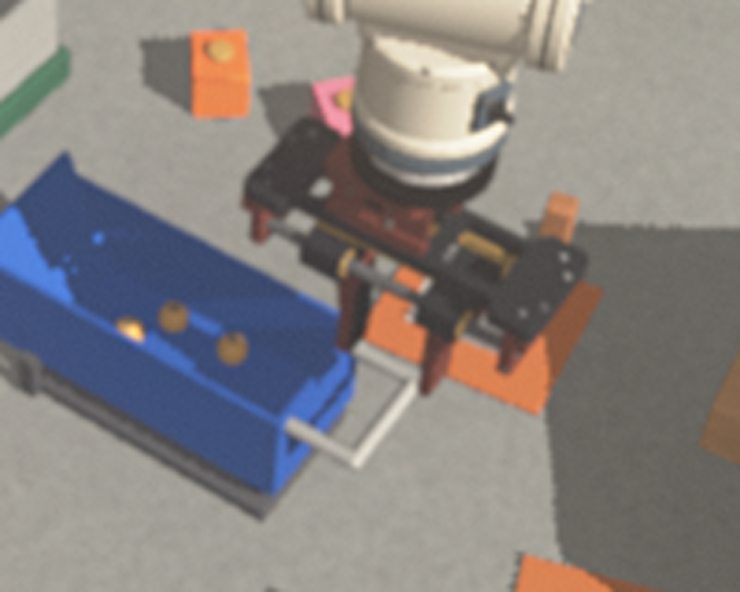

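Call:
servo_tool --deltas '[[[0.6,1,26],[0,0,0]],[[1.1,1.9,52],[0,0,0]],[[1.7,2.5,78],[0,0,0]],[[1.7,2.5,78],[0,0,0]],[[1.7,2.5,78],[0,0,0]]]'

```text
t: 9.2
ee_pos: [586.1, 265.0, 74.7]
orientation: [0.15, -3.135, 0.002]
ft_force: [-0.5, -0.2, 0.4]
width: 44.0
grasp_force: 0.0
```

Call:
servo_tool --deltas '[[[0,0,0],[0,0,0]],[[0,0,0],[0,0,0]],[[0,0,0],[0,0,0]],[[0,0,0],[0,0,0]],[[0,0,0],[0,0,0]]]' --grip 1

```text
t: 9.62
ee_pos: [587.5, 267.0, 76.6]
orientation: [-0.152, 3.137, 0.001]
ft_force: [0.3, 0.2, -0.6]
width: 14.3
grasp_force: 0.0
```

Call:
servo_tool --deltas '[[[0,0,0],[0,0,0]],[[0,0,0],[0,0,0]],[[0,0,0],[0,0,0]],[[0,0,0],[0,0,0]],[[0,0,0],[0,0,0]]]'

```text
t: 10.03
ee_pos: [587.5, 265.4, 76.4]
orientation: [-0.154, 3.137, -0.003]
ft_force: [1.0, -8.0, 4.9]
width: 9.2
grasp_force: 30.0
```

```bash
python3 - <<'E'
from plan import *
p,r=cur(); print(p,r.as_rotvec(),ctrl.get_obs()["ft_force"])
u=np.array([np.cos(np.radians(95.8)),np.sin(np.radians(95.8)),0]); rad=np.hypot(229,60); t0=np.arctan2(60,229)
way=[]
for k in range(1,16):
    t=t0+.525*k/15; way.append((p+u*rad*(np.cos(t)-np.cos(t0))+np.array([0,0,rad*(np.sin(t)-np.sin(t0))]),r,41,7))
show(way)
E
```

```text
[587.51416017 265.44198326  76.36870739] [-1.53605241e-01  3.13712478e+00 -3.06339745e-03] [ 1.027931   -7.99196425  4.92372299]
[[[-0.0, -2.3, -8.0], [0.0, 0.0, 0.0]], [[-0.0, -4.8, -15.9], [0.0, 0.0, 0.0]], [[-0.0, -7.6, -23.7], [0.0, 0.0, 0.0]], [[-0.1, -10.7, -31.3], [0.0, 0.0, 0.0]], [[-0.1, -14.0, -38.9], [0.0, 0.0, 0.0]]]
[[[0.0, -3.6, -7.5], [0.0, 0.0, 0.0]], [[-0.0, -7.5, -14.8], [0.0, 0.0, 0.0]], [[-0.0, -11.6, -22.0], [0.0, 0.0, 0.0]], [[-0.0, -16.0, -29.0], [0.0, 0.0, 0.0]], [[-0.1, -20.6, -35.9], [0.0, 0.0, 0.0]]]
[[[0.0, -4.9, -6.7], [0.0, 0.0, 0.0]], [[-0.0, -9.9, -13.3], [0.0, 0.0, 0.0]], [[-0.0, -15.3, -19.6], [0.0, 0.0, 0.0]], [[-0.0, -20.8, -25.8], [0.0, 0.0, 0.0]], [[-0.1, -26.5, -31.8], [0.0, 0.0, 0.0]]]
```

Call:
servo_tool --deltas '[[[0,-2.3,-8],[0,0,0]],[[0,-4.8,-15.9],[0,0,0]],[[0,-7.6,-23.7],[0,0,0]],[[0,-10.7,-31.3],[0,0,0]],[[-0.1,-14,-38.9],[0,0,0]]]'

```text
t: 10.45
ee_pos: [588.7, 252.5, 113.9]
orientation: [-0.153, 3.138, -0.001]
ft_force: [4.2, -1.5, -11.6]
width: 9.2
grasp_force: 30.0
```

Call:
servo_tool --deltas '[[[0,-3.6,-7.5],[0,0,0]],[[0,-7.5,-14.8],[0,0,0]],[[0,-11.6,-22],[0,0,0]],[[0,-16,-29],[0,0,0]],[[-0.1,-20.6,-35.9],[0,0,0]]]'

```text
t: 10.87
ee_pos: [590.8, 232.5, 150.7]
orientation: [-0.153, 3.137, 0.001]
ft_force: [4.7, 1.9, -9.5]
width: 9.1
grasp_force: 30.0
```

Call:
servo_tool --deltas '[[[0,-4.9,-6.7],[0,0,0]],[[0,-9.9,-13.3],[0,0,0]],[[0,-15.3,-19.6],[0,0,0]],[[0,-20.8,-25.8],[0,0,0]],[[0,-26.5,-31.8],[0,0,0]]]'

```text
t: 11.28
ee_pos: [593.0, 208.3, 182.3]
orientation: [-0.151, 3.137, 0.008]
ft_force: [6.7, 41.8, -45.3]
width: 9.4
grasp_force: 30.0
```

Call:
servo_tool --deltas '[[[0,0,0],[0,0,0]],[[0,0,0],[0,0,0]]]'

```text
t: 11.45
ee_pos: [592.7, 208.7, 182.4]
orientation: [-0.152, 3.138, 0.007]
ft_force: [2.4, 12.1, -8.5]
width: 9.3
grasp_force: 30.0
```

```bash
python3 - <<'E'
from plan import *
p,r=cur(); 
r=Rd(95.8)
show([(p+[0,0,0],r,41,7,3),(p+[0,0,50],r,20,7),([394,260,170],Rd(104.6),38,7,2),([394,260,82],Rd(104.6),30,7,2)],start=(p,r))
E
```

```text
[[[0.0, 0.0, 0.0], [0.0, 0.0, 0.0]], [[0.0, 0.0, 0.0], [0.0, 0.0, 0.0]], [[0.0, 0.0, 0.0], [0.0, 0.0, 0.0]], [[0.0, 0.0, 0.0], [0.0, 0.0, 0.0]], [[0.0, 0.0, -16.7], [0.0, 0.0, 0.0]]]
[[[0.0, 0.0, -16.6], [0.0, 0.0, 0.0]], [[0.0, 0.0, -33.3], [0.0, 0.0, 0.0]], [[32.1, 11.9, -22.9], [0.0, 0.0, -0.026]], [[64.2, 23.7, -12.5], [0.0, 0.0, -0.051]], [[96.3, 35.6, -2.1], [0.0, 0.0, -0.077]]]
[[[31.1, 14.2, 10.4], [0.0, 0.0, -0.025]], [[62.1, 28.5, 20.8], [0.0, 0.0, -0.051]], [[93.2, 42.8, 31.2], [0.0, 0.0, -0.077]], [[93.2, 42.8, 31.2], [0.0, 0.0, -0.077]], [[93.2, 42.8, 31.2], [0.0, 0.0, -0.077]]]
[[[0.0, 0.0, 29.3], [0.0, 0.0, 0.0]], [[0.0, 0.0, 58.6], [0.0, 0.0, 0.0]], [[0.0, 0.0, 88.0], [0.0, 0.0, 0.0]], [[0.0, 0.0, 88.0], [0.0, 0.0, 0.0]], [[0.0, 0.0, 88.0], [0.0, 0.0, 0.0]]]
```

Call:
servo_tool --deltas '[[[0,0,0],[0,0,0]],[[0,0,0],[0,0,0]],[[0,0,0],[0,0,0]],[[0,0,-5],[0,0,0]],[[0,0,-20],[0,0,0]]]' --grip 0

```text
t: 11.87
ee_pos: [591.7, 205.3, 201.0]
orientation: [0.152, -3.134, 0.002]
ft_force: [0.1, -0.9, -0.7]
width: 38.7
grasp_force: 0.0
```

Call:
servo_tool --deltas '[[[0,0,-16],[0,0,0]],[[0,0,-33],[0,0,0]],[[32,12,-23],[0,0,-0.026]],[[64,24,-12.5],[0,0,-0.051]],[[96,35.6,-2],[0,0,-0.077]]]'

```text
t: 12.28
ee_pos: [493.5, 232.0, 205.0]
orientation: [-0.273, 3.128, 0.001]
ft_force: [-0.5, 0.5, -0.1]
width: 43.9
grasp_force: 0.0
```

Call:
servo_tool --deltas '[[[31.1,14.2,10.4],[0,0,-0.025]],[[62.1,28.5,20.8],[0,0,-0.051]],[[93.2,42.8,25],[0,0,-0.077]],[[93.2,42.8,25],[0,0,-0.077]],[[93.2,42.8,25],[0,0,-0.077]]]'

```text
t: 12.7
ee_pos: [393.7, 258.3, 179.7]
orientation: [0.397, -3.116, 0.0]
ft_force: [1.2, 0.3, -0.3]
width: 44.1
grasp_force: 0.0
```

```bash
python3 - <<'E'
from meas import *
from plan import *
ims={}
for n in("top","scene"):
    im=get_image(n); np.savez(n+"3.npz",**{k:np.array(im[k]) for k in("frame","depth","K","dist","pose")}); ims[n]=im
p,r=cur();print(p,r.as_rotvec(),ctrl.get_obs()["qpos"],ctrl.get_obs()["ft_force"])
show([([394,260,82],Rd(104.6),30,7,2)])
a=cv2.resize(ims["top"]["frame"][190:280,190:340],None,fx=2.6,fy=2.6,interpolation=cv2.INTER_CUBIC)
b=cv2.resize(ims["scene"]["frame"][190:340,260:460],None,fx=3.9,fy=3.3,interpolation=cv2.INTER_CUBIC)
c=np.zeros((600,780,3),np.uint8); c[:495,:780]=b; c[495:,:390]=cv2.resize(a,(390,105)); 
cv2.imwrite("pics/g.png",np.vstack([cv2.resize(b,(780,360)),cv2.resize(a,(780,240))]))
E
```

```text
[396.12552823 258.56619178 180.14111563] [-3.93184098e-01  3.11474442e+00  1.13835469e-03] [ 5.53285152e-01  2.61338634e-01  1.99382993e+00 -2.88998853e-04
  8.84185484e-01 -1.26846626e+00] [0.1359948  0.13158649 0.29996591]
[[[0.5, 0.5, 24.5], [0.0, 0.001, -0.001]], [[1.0, 0.9, 49.1], [0.0, 0.001, -0.002]], [[1.4, 1.4, 73.6], [0.0, 0.002, -0.003]], [[1.9, 1.9, 98.1], [0.0, 0.002, -0.004]], [[1.9, 1.9, 98.1], [0.0, 0.002, -0.004]]]
[[[0.0, -0.0, 0.0], [0.0, 0.0, 0.0]]]
```

View pics/g.png

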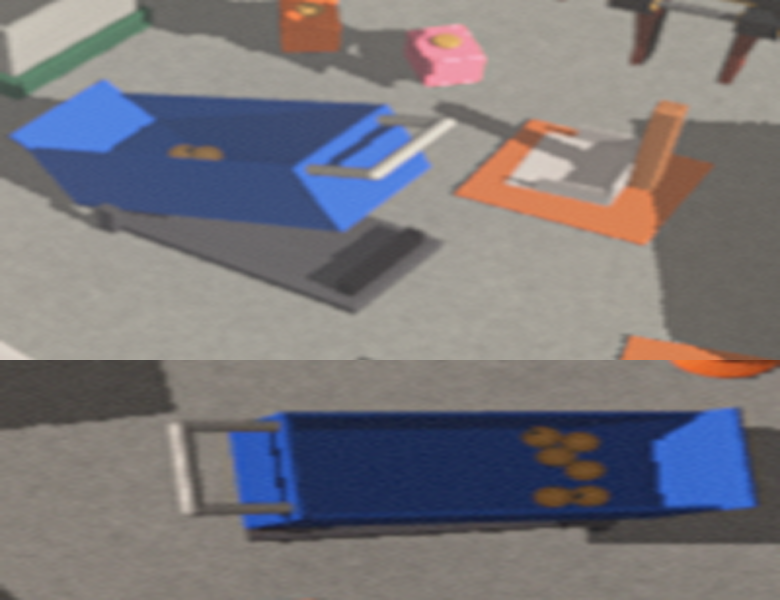

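The bin is tipped and the six balls are in a double row in the front corner (top view, around columns 540-600). The scoop is undisturbed. I'll grasp the post next.

Call:
servo_tool --deltas '[[[0.5,0.5,24.5],[0,0,0]],[[1,1,49],[0,0,0]],[[1.2,1.4,73.6],[0,0,0]],[[1.2,1.5,98],[0,0,0]],[[1.2,1.5,98],[0,0,0]]]'

```text
t: 13.22
ee_pos: [392.8, 257.9, 78.1]
orientation: [0.391, -3.113, 0.004]
ft_force: [-1.1, -0.7, -0.2]
width: 43.7
grasp_force: 0.0
```

Call:
servo_tool --deltas '[[[0,0,0],[0,0,0]],[[0,0,0],[0,0,0]],[[0,0,0],[0,0,0]],[[0,0,0],[0,0,0]],[[0,0,0],[0,0,0]]]' --grip 1

```text
t: 13.63
ee_pos: [394.4, 259.8, 82.5]
orientation: [-0.393, 3.114, 0.002]
ft_force: [1.1, -0.5, 4.7]
width: 18.2
grasp_force: 30.0
```

Call:
servo_tool --deltas '[[[0,0,0],[0,0,0]],[[0,0,0],[0,0,0]],[[0,0,0],[0,0,0]],[[0,0,0],[0,0,0]],[[0,0,0],[0,0,0]]]'

```text
t: 14.05
ee_pos: [394.4, 259.8, 82.4]
orientation: [-0.394, 3.114, 0.001]
ft_force: [1.0, -1.4, 7.3]
width: 17.9
grasp_force: 30.0
```

```bash
python3 - <<'E'
from meas import *
from plan import *
print(cur()[0],cur()[1].as_rotvec(),ctrl.get_obs()["ft_force"],ctrl.get_obs()["moment"])
# refit tipped bin with tilt, from top3/scene3
ca,sa=np.cos(np.radians(25)),np.sin(np.radians(25))
for n in("top3","scene3"):
    im=load(n+".npz"); W=cloud(im); H=hsv(im)
    blue=(H[...,0]>100)&(H[...,0]<125)&(H[...,1]>120)
    P=W[blue&inbox(W,500,720,-80,260,45,260)]
    def res(p):
        c,s=np.cos(p[2]),np.sin(p[2]); d=P-[p[0],p[1],34]
        x=c*d[:,0]+s*d[:,1]; y=-s*d[:,0]+c*d[:,1]; z=d[:,2]
        ct,st=np.cos(p[3]),np.sin(p[3]); x,z=ct*x+st*z,-st*x+ct*z
        pl=lambda v:np.where(v>0,np.maximum(v-4,0),-v)
        f=-(x*ca+z*sa)
        return np.minimum(np.minimum(np.minimum(pl(np.abs(y)-43),pl(x-180)),pl(f)),np.abs(z)+0*x)
    r=least_squares(res,[609,39,1.672,.5],loss="soft_l1",f_scale=2); print(n,np.round(r.x,3),len(P))
E
```

```text
[394.39529651 259.84520602  82.43010543] [-3.93732010e-01  3.11429009e+00  1.33569705e-03] [ 0.95628043 -1.42024512  7.26681573] [-0.30468865 -0.07849662 -0.02377034]
top3 [6.06093e+02 4.05400e+01 1.68100e+00 5.03000e-01] 3334
scene3 [6.11625e+02 3.88050e+01 1.67400e+00 4.78000e-01] 3279
```

```bash
cat > kin.py <<'E'
from plan import *
from scipy.optimize import least_squares
D=[([1.129,.423,1.63,0,1.089,-.019],[256.4,570,222.7]),([-.6007,.56864,1.72173,0,.8527,-2.24869],[515.2,-338.57,99.38]),([.40333,.5324,1.62984,0,.98025,-1.26481],[588.49,263.96,153.2]),([.55329,.26134,1.99383,0,.88418,-1.26847],[396.13,258.57,180.14])]
E=np.array([[np.hypot(*p[:2])**2-11.9**2,p[2]] for q,p in D]);E[:,0]=E[:,0]**.5
def rz(x,q): return np.array([x[0]+x[1]*np.sin(q[1])+x[2]*np.sin(q[1]+q[2]),x[3]+x[1]*np.cos(q[1])+x[2]*np.cos(q[1]+q[2])])
X=least_squares(lambda x:np.concatenate([rz(x,q)-e for (q,p),e in zip(D,E)]),[0,450,400,100]).x
DT=250.
S6=1
def fk(q,dt=None):
    dt=dt or DT
    Rz=lambda t:R.from_euler('z',t); Ry=lambda t:R.from_euler('y',t)
    B=Rz(q[0])*Ry(q[1]+q[2])*Rz(S4*q[3])*Ry(q[4])
    Q=B*Rz(np.pi/2)*Rz(q[5])   # z along tool ; q6=0 -> tool y radial when down
    w=Rz(q[0]).apply([X[0]+X[1]*np.sin(q[1])+X[2]*np.sin(q[1]+q[2]),11.9,X[3]+dt+X[1]*np.cos(q[1])+X[2]*np.cos(q[1]+q[2])])
    return w+dt*Q.apply([0,0,1]),Q
S4=1
lo=np.array([-3,-.9,.09,-1.31,.11,-2.54]);hi=np.array([3,2.11,2.58,4.45,2.69,2.54])
def ik(p,r,q0):
    f=lambda q:np.concatenate([(fk(q)[0]-p)/100,(fk(q)[1].inv()*r).as_rotvec()])
    s=least_squares(f,np.clip(q0,lo+1e-3,hi-1e-3),bounds=(lo,hi)); return s.x,np.abs(s.fun).max()
E
python3 - <<'E'
from kin import *
import kin
print(X)
for q,p in D: print(fk(q)[0]-p)
o=ctrl.get_obs(); q=np.array(o["qpos"]); p,r=cur(); P,Q=fk(q); print(P-p,(Q.inv()*r).as_rotvec())
for s4 in(1,):
  for dt in(200,300):
    kin.DT=dt
    for lab,pos in(("bin",[600,120,200]),("hop",[506,-150,220])):
        for th in(45,30,15,0,-15,-25):
            c=ik(np.array(pos),Rd(95.9,th,5.9),[.2 if lab=="bin" else -.3,.5,1.6,0.0,1,-1.5]); print(dt,lab,th,np.round(c[0],2),round(c[1],4))
E
```

```text
[-42.81432436 557.96884819 485.16775602 -55.33142753]
[-3.78849153 -8.07937451  5.77077974]
[ 4.77362945 -3.27240731 -4.30422783]
[-1.80757907 -0.67034962  1.69962411]
[ 4.15204305  2.64746623 -3.16515305]
[ 13.91347787   8.69522324 -15.6289732 ] [-2.97396656e-16  1.77538106e-18 -3.04924873e-16]
200 bin 45 [-0.05  0.5   1.71  0.84  1.23 -2.15] 0.0
200 bin 30 [ 0.01  0.47  1.7   0.59  1.11 -1.96] 0.0
200 bin 15 [ 0.09  0.44  1.68  0.3   1.04 -1.74] 0.0
200 bin 0 [ 0.18  0.44  1.67 -0.    1.03 -1.5 ] 0.0
200 bin -15 [ 0.26  0.46  1.66 -0.29  1.09 -1.27] 0.0
200 bin -25 [ 0.31  0.48  1.65 -0.47  1.15 -1.14] 0.0
200 hop 45 [-0.53  0.46  1.74  0.61  1.5  -2.43] 0.0
200 hop 30 [-0.47  0.39  1.77  0.45  1.32 -2.33] 0.0
200 hop 15 [-0.4   0.33  1.8   0.25  1.15 -2.19] 0.0
200 hop 0 [-0.31  0.29  1.84 -0.    1.01 -1.98] 0.0
200 hop -15 [-0.22  0.27  1.89 -0.31  0.92 -1.71] 0.0
200 hop -25 [-0.16  0.27  1.92 -0.54  0.91 -1.5 ] 0.0
300 bin 45 [-0.16  0.56  1.7   0.8   1.26 -2.24] 0.0
300 bin 30 [-0.07  0.49  1.69  0.58  1.13 -2.04] 0.0
300 bin 15 [ 0.05  0.45  1.68  0.3   1.04 -1.78] 0.0
300 bin 0 [ 0.18  0.44  1.67 -0.    1.03 -1.5 ] 0.0
300 bin -15 [ 0.3   0.47  1.65 -0.29  1.09 -1.23] 0.0
300 bin -25 [ 0.38  0.51  1.63 -0.46  1.17 -1.08] 0.0
300 hop 45 [-0.62  0.55  1.66  0.56  1.53 -2.49] 0.0
300 hop 30 [-0.54  0.44  1.71  0.42  1.34 -2.39] 0.0
300 hop 15 [-0.44  0.35  1.78  0.24  1.16 -2.23] 0.0
300 hop 0 [-0.31  0.29  1.84 -0.    1.01 -1.98] 0.0
300 hop -15 [-0.17  0.26  1.91 -0.32  0.92 -1.66] 0.0
300 hop -25 [-0.07  0.27  1.95 -0.55  0.92 -1.41] 0.0
```

```bash
cat > scoop.py <<'E'
from plan import *
C=np.array([610,38.6,34.]); YAW=95.9
u=np.array([np.cos(np.radians(YAW)),np.sin(np.radians(YAW)),0]); Z=np.array([0,0,1.]); w=np.cross(Z,u)
T=0.5
def lip(bx,bz,th,by=0,tcpz=78.4,tcpx=79.):
    """TCP pose with scoop lip underside at bin-frame (bx,bz), scoop pitch th deg (nose down +)"""
    ex=np.cos(T)*u+np.sin(T)*Z; ez=-np.sin(T)*u+np.cos(T)*Z
    t=np.radians(th); sx=np.cos(t)*u+np.sin(t)*Z; sz=-np.sin(t)*u+np.cos(t)*Z
    return C+ex*bx+ez*bz+w*by+sx*tcpx+sz*tcpz, Rd(YAW,th,YAW-90)
E
python3 - <<'E'
from scoop import *
p,r=cur(); a=104.6
s=([394.4,259.8,82],Rd(104.2)); s=(np.array(s[0]),r)
p2,r2=lip(62,110,31); print(p2)
print(show([([394.4,259.8,310],r,40,7),([480,230,310],Rd(100),38,6.5),(p2,r2,30,6,2)],start=s))
E
```

```text
[607.01793287  67.45686713 268.14838949]
[[[-0.1, 0.0, -38.0], [0.0, 0.0, 0.0]], [[-0.2, 0.0, -76.0], [0.0, 0.0, 0.0]], [[-0.3, 0.1, -114.0], [0.0, 0.0, 0.0]], [[-0.4, 0.1, -152.0], [0.0, 0.0, 0.0]], [[-0.5, 0.1, -190.0], [0.0, 0.0, 0.0]]]
[[[-0.1, 0.0, -38.0], [0.0, 0.0, 0.0]], [[-25.3, -16.7, -37.9], [0.0, 0.001, 0.026]], [[-50.4, -33.4, -37.9], [0.0, 0.002, 0.051]], [[-75.6, -50.1, -37.8], [0.001, 0.003, 0.077]], [[-85.9, -73.8, -32.6], [-0.067, -0.002, 0.086]]]
[[[-12.3, -22.9, 3.7], [-0.067, -0.003, 0.008]], [[-24.6, -45.9, 7.4], [-0.135, -0.005, 0.017]], [[-36.9, -68.9, 11.1], [-0.203, -0.008, 0.026]], [[-49.2, -91.8, 14.8], [-0.27, -0.01, 0.035]], [[-61.5, -114.8, 18.5], [-0.338, -0.013, 0.043]]]
[[[-13.3, -22.4, -3.8], [-0.067, -0.002, 0.009]], [[-26.6, -44.8, -7.7], [-0.135, -0.004, 0.018]], [[-26.6, -44.8, -7.7], [-0.135, -0.004, 0.018]], [[-26.6, -44.8, -7.7], [-0.135, -0.004, 0.018]]]
(array([607.03974675,  67.40370265, 268.15237359]), Rotation.from_matrix(array([[-9.94694882e-01, -8.79504262e-02, -5.33555406e-02],
                            [-1.02868322e-01,  8.52681389e-01,  5.12203629e-01],
                            [ 4.46748966e-04,  5.14974923e-01, -8.57205126e-01]])))
```

Call:
servo_tool --deltas '[[[0,0,-20],[0,0,0]],[[0,0,-55],[0,0,0]],[[0,0,-90],[0,0,0]],[[0,0,-130],[0,0,0]],[[0,0,-170],[0,0,0]]]'

```text
t: 14.47
ee_pos: [392.5, 258.9, 253.0]
orientation: [0.394, -3.116, 0.0]
ft_force: [0.9, 0.7, -1.1]
width: 17.7
grasp_force: 30.0
```

Call:
servo_tool --deltas '[[[0,0,-38],[0,0,0]],[[-25.3,-16.7,-58],[0,0.001,0.026]],[[-50.4,-33.4,-58],[0,0.002,0.051]],[[-75.6,-50.1,-58],[0.001,0.003,0.077]],[[-85.9,-73.8,-52.6],[-0.067,-0.002,0.086]]]'

```text
t: 14.88
ee_pos: [498.0, 211.3, 305.9]
orientation: [0.262, -3.128, -0.108]
ft_force: [0.4, 0.2, -2.2]
width: 17.6
grasp_force: 30.0
```

Call:
servo_tool --deltas '[[[-12.3,-22.9,3.7],[-0.067,-0.003,0.008]],[[-24.6,-45.9,7.4],[-0.135,-0.005,0.017]],[[-36.9,-68.9,11.1],[-0.203,-0.008,0.026]],[[-49.2,-91.8,14.8],[-0.27,-0.01,0.035]],[[-61.5,-114.8,18.5],[-0.338,-0.013,0.043]]]'

```text
t: 15.3
ee_pos: [574.7, 106.4, 278.1]
orientation: [0.185, -3.05, -0.632]
ft_force: [1.3, 0.1, -0.9]
width: 17.9
grasp_force: 30.0
```

Call:
servo_tool --deltas '[[[-13.3,-22.4,-3.8],[-0.067,-0.002,0.009]],[[-26.6,-44.8,-7.7],[-0.135,-0.004,0.018]],[[-26.6,-44.8,-7.7],[-0.135,-0.004,0.018]],[[-26.6,-44.8,-7.7],[-0.135,-0.004,0.018]],[[-26.6,-44.8,-7.7],[-0.135,-0.004,0.018]]]'

```text
t: 15.72
ee_pos: [605.4, 67.0, 267.0]
orientation: [0.152, -2.995, -0.828]
ft_force: [-0.3, 0.5, -1.9]
width: 18.1
grasp_force: 30.0
```

```bash
python3 - <<'E'
from scoop import *
import numpy as np
for i in range(3): im=get_image("top")
np.savez("top4.npz",**{k:np.array(im[k]) for k in("frame","depth","K","dist","pose")})
p,r=cur(); p2,r2=lip(62,110,31); print(p,p-p2,(r2.inv()*r).as_rotvec().round(4),ctrl.get_obs()["width"])
W=cloud(im)
# scoop points expressed in scoop frame given TCP pose
M=r.as_matrix(); sx,sy,sz=M[:,1],M[:,0],-M[:,2]
d=W-p; X=d@sx+44; Y=d@sy; Zs=d@sz+78.4
m=(abs(Zs-1)<6)&(X>-60)&(X<33)&(abs(Y)<60)
print(m.sum(),"X",np.percentile(X[m],[1,5,50]).round(1),"Y",np.percentile(Y[m],[1,3,97,99]).round(1),"Z",np.percentile(Zs[m],[10,50,90]).round(1))
cv2.imwrite("pics/i.png",cv2.resize(im["frame"][190:290,210:360],None,fx=5.2,fy=5.2,interpolation=cv2.INTER_CUBIC))
E
```

```text
[605.35771302  68.24157399 267.88597006] [-1.66021985  0.78470685 -0.26241943] [ 0.0016  0.0027 -0.0005] 17.78437196706791
277 X [-33.6 -31.3  -4.8] Y [ 5.   7.2 41.8 42. ] Z [-2.4  0.2  2.3]
```

View pics/i.png

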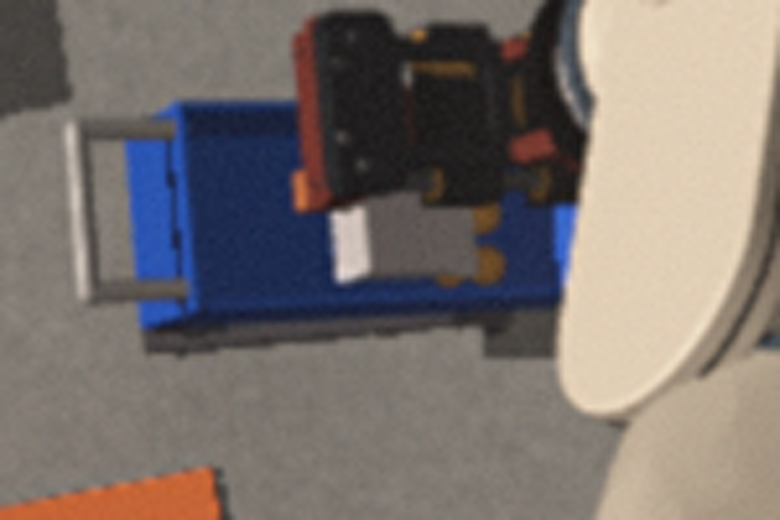

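```bash
python3 - <<'E'
from scoop import *
print(show([lip(58,10,31)+(28,6,2),lip(58,1,31)+(5,6,2)]))
E
```

```text
[[[-0.5, -2.2, 24.8], [-0.0, -0.001, 0.0]], [[-0.9, -4.3, 49.5], [-0.001, -0.001, 0.0]], [[-1.4, -6.5, 74.3], [-0.001, -0.002, 0.0]], [[-1.8, -8.6, 99.0], [-0.002, -0.003, 0.0]], [[-1.8, -8.6, 99.0], [-0.002, -0.003, 0.0]]]
[[[-0.0, -0.0, 0.0], [0.0, 0.0, 0.0]], [[-0.0, -0.2, 4.5], [0.0, 0.0, 0.0]], [[-0.0, -0.4, 9.0], [0.0, 0.0, 0.0]], [[-0.0, -0.4, 9.0], [0.0, 0.0, 0.0]], [[-0.0, -0.4, 9.0], [0.0, 0.0, 0.0]]]
(array([601.98090787, 115.92039511, 170.60543958]), Rotation.from_matrix(array([[-9.94677141e-01, -8.85689136e-02, -5.26586498e-02],
                            [-1.03039369e-01,  8.52368990e-01,  5.12688984e-01],
                            [-5.23706179e-04,  5.15385926e-01, -8.56958034e-01]])))
```

Call:
servo_tool --deltas '[[[-0.5,-2.2,24.8],[0,0,0]],[[-0.9,-4.3,49.5],[0,0,0]],[[-1.4,-6.5,74.3],[0,-0.002,0]],[[-1.8,-8.6,99],[-0.002,-0.003,0]],[[-1.8,-8.6,99],[-0.002,-0.003,0]]]'

```text
t: 16.28
ee_pos: [599.6, 113.1, 174.6]
orientation: [0.154, -2.99, -0.832]
ft_force: [-0.8, -0.2, -1.3]
width: 17.9
grasp_force: 30.0
```

Call:
servo_tool --deltas '[[[0,0,0],[0,0,0]],[[0,0,0],[0,0,0]],[[0,-0.1,3],[0,0,0]],[[0,-0.2,6],[0,0,0]],[[0,-0.2,6],[0,0,0]]]'

```text
t: 16.7
ee_pos: [603.0, 113.1, 173.0]
orientation: [0.152, -2.998, -0.833]
ft_force: [-0.7, 0.2, -1.4]
width: 18.1
grasp_force: 30.0
```

Call:
servo_tool --deltas '[[[0,0,0],[0,0,0]],[[0,0,0],[0,0,0]],[[0,0,0],[0,0,0]]]'

```text
t: 16.95
ee_pos: [602.8, 113.0, 172.7]
orientation: [0.151, -2.997, -0.833]
ft_force: [-0.2, -0.7, -1.2]
width: 17.9
grasp_force: 30.0
```

```bash
python3 - <<'E'
from scoop import *
p,r=cur(); P,Q=lip(58,4,31); ex=np.cos(T)*u+np.sin(T)*Z; ez=-np.sin(T)*u+np.cos(T)*Z; d=p-P
print(ctrl.get_obs()["t"],"err bin x,y,z",d@ex,d@w,d@ez,(Q.inv()*r).as_rotvec().round(3),ctrl.get_obs()["ft_force"])
show([lip(58,0.3,31)+(2,6,0),lip(30,0.3,31)+(4,6),lip(3,0.3,31)+(3,6,2)])
E
```

```text
16.95 err bin x,y,z -1.617276595630074 -0.5318760403199989 0.2864331283263871 [-0.001 -0.001  0.002] [-0.23915259 -0.68192931 -1.22400715]
[[[0.2, 0.5, 1.4], [0.0, 0.0, -0.001]], [[0.4, 1.0, 2.7], [0.001, 0.001, -0.001]], [[0.5, 1.4, 4.1], [0.001, 0.001, -0.002]], [[0.5, -2.5, 3.9], [0.001, 0.001, -0.002]], [[0.5, -6.5, 3.7], [0.001, 0.001, -0.002]]]
[[[0.0, -4.0, -0.1], [-0.0, 0.0, 0.0]], [[0.0, -8.0, -0.3], [-0.0, 0.0, 0.0]], [[0.0, -12.0, -0.5], [-0.0, 0.0, 0.0]], [[0.0, -16.0, -0.6], [-0.0, 0.0, 0.0]], [[0.0, -20.0, -0.8], [-0.0, 0.0, 0.0]]]
[[[0.0, -2.7, -0.1], [-0.0, 0.0, 0.0]], [[0.0, -5.4, -0.2], [-0.0, 0.0, 0.0]], [[0.0, -8.1, -0.3], [-0.0, 0.0, 0.0]], [[0.0, -10.8, -0.4], [-0.0, 0.0, 0.0]], [[0.0, -13.5, -0.6], [-0.0, 0.0, 0.0]]]
[[[0.0, -2.7, -0.1], [-0.0, 0.0, 0.0]], [[0.0, -5.4, -0.2], [-0.0, 0.0, 0.0]], [[0.0, -8.1, -0.3], [-0.0, 0.0, 0.0]], [[0.0, -10.8, -0.4], [-0.0, 0.0, 0.0]], [[0.0, -13.5, -0.5], [-0.0, 0.0, 0.0]]]
[[[0.0, -0.0, -0.0], [-0.0, 0.0, 0.0]], [[0.0, -0.0, -0.0], [-0.0, 0.0, 0.0]]]
```

Call:
servo_tool --deltas '[[[0.2,0.5,1.4],[0,0,0]],[[0.4,1,2.7],[0,0,0]],[[0.5,1.4,4],[0,0,0]],[[0.5,-2.5,3.9],[0,0,0]],[[0.5,-6.5,3.7],[0,0,0]]]'

```text
t: 17.37
ee_pos: [603.0, 109.8, 166.7]
orientation: [0.153, -2.998, -0.834]
ft_force: [0.4, 0.7, 4.4]
width: 18.2
grasp_force: 30.0
```

Call:
servo_tool --deltas '[[[0,-4,-0.1],[0,0,0]],[[0,-8,-0.3],[0,0,0]],[[0,-12,-0.5],[0,0,0]],[[0,-16,-0.6],[0,0,0]],[[0,-20,-0.8],[0,0,0]]]'

```text
t: 17.78
ee_pos: [604.9, 91.9, 156.9]
orientation: [0.152, -2.998, -0.834]
ft_force: [0.6, 0.1, 6.6]
width: 18.0
grasp_force: 30.0
```

Call:
servo_tool --deltas '[[[0,-2.7,-0.1],[0,0,0]],[[0,-5.4,-0.2],[0,0,0]],[[0,-8.1,-0.3],[0,0,0]],[[0,-10.8,-0.4],[0,0,0]],[[0,-13.5,-0.6],[0,0,0]]]'

```text
t: 18.2
ee_pos: [606.1, 80.3, 150.5]
orientation: [0.151, -2.998, -0.834]
ft_force: [0.4, 0.6, 4.5]
width: 17.8
grasp_force: 30.0
```

Call:
servo_tool --deltas '[[[0,-2.7,-0.1],[0,0,0]],[[0,-5.4,-0.2],[0,0,0]],[[0,-8.1,-0.3],[0,0,0]],[[0,-10.8,-0.4],[0,0,0]],[[0,-13.5,-0.5],[0,0,0]]]'

```text
t: 18.62
ee_pos: [607.4, 68.6, 144.1]
orientation: [0.152, -2.998, -0.835]
ft_force: [1.3, 0.6, 6.7]
width: 18.2
grasp_force: 30.0
```

Call:
servo_tool --deltas '[[[0,0,0],[0,0,0]],[[0,0,0],[0,0,0]]]'

```text
t: 18.78
ee_pos: [607.4, 68.3, 143.9]
orientation: [0.151, -2.998, -0.834]
ft_force: [0.6, 0.2, 5.7]
width: 17.7
grasp_force: 30.0
```

```bash
python3 - <<'E'
from scoop import *
p,r=cur(); P,Q=lip(3,0.3,31); ex=np.cos(T)*u+np.sin(T)*Z; ez=-np.sin(T)*u+np.cos(T)*Z; d=p-P
print(ctrl.get_obs()["t"],"err bin x,y,z",d@ex,d@w,d@ez,(Q.inv()*r).as_rotvec().round(3),ctrl.get_obs()["ft_force"])
im=get_image("scene"); cv2.imwrite("pics/j.png",cv2.resize(im["frame"][200:320,260:420],None,fx=4.8,fy=4.8,interpolation=cv2.INTER_CUBIC))
E
```

```text
18.7833 err bin x,y,z 0.10167230806283875 -0.4584033314347004 0.2624033488088547 [-0.001 -0.002  0.002] [0.63656124 0.24503622 5.74810305]
```

View pics/j.png

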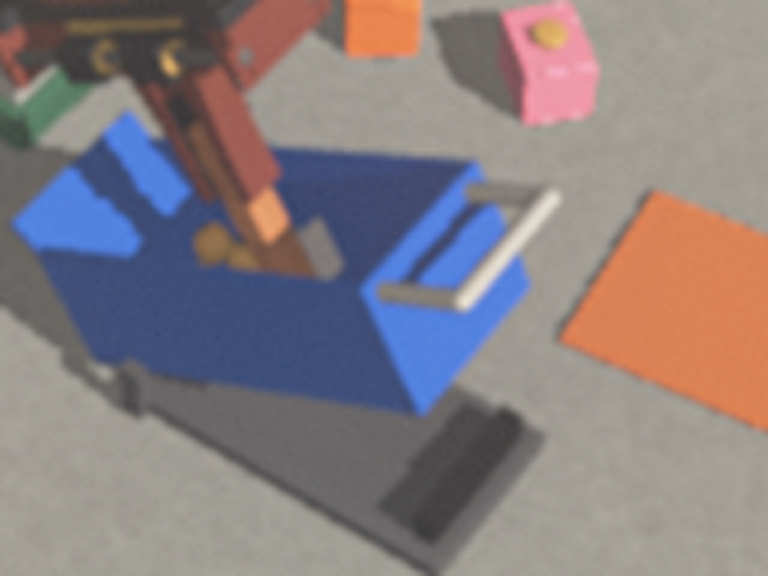

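```bash
python3 - <<'E'
from scoop import *
way=[]
c,s_=np.cos(np.radians(25)),np.sin(np.radians(25))
for s in np.arange(2,82,4):
    off=2.; L=s*np.array([-s_,c])+off*np.array([c,s_])
    th=28.65-np.degrees(np.arcsin((L[1]-3.5)/88)); th=float(np.clip(th,-18,31)); way.append(lip(L[0],L[1],th)+(40,7)); print(int(s),round(th,1),end="; ")
print()
p,r=way[-1][:2]; way.append((p+[0,0,0],r,40,7,2)); way.append((p+[0,0,130],r,30,7,1))
print(show(way)[0])
E
```

```text
2 29.2; 6 26.8; 10 24.5; 14 22.1; 18 19.7; 22 17.3; 26 14.9; 30 12.5; 34 10.0; 38 7.5; 42 4.9; 46 2.3; 50 -0.3; 54 -3.1; 58 -5.9; 62 -8.8; 66 -11.9; 70 -15.0; 74 -18.0; 78 -18.0; 
[[[0.5, 0.3, 0.3], [0.033, 0.002, -0.002]], [[0.5, 1.9, 0.1], [0.074, 0.002, -0.002]], [[0.5, 3.2, -0.1], [0.115, 0.002, -0.002]], [[0.5, 4.5, -0.1], [0.157, 0.002, -0.002]], [[0.5, 5.6, 0.0], [0.198, 0.002, -0.002]]]
[[[-0.0, 1.0, 0.1], [0.042, -0.0, 0.0]], [[-0.0, 1.8, 0.3], [0.084, -0.0, 0.0]], [[-0.0, 2.6, 0.7], [0.127, -0.0, 0.0]], [[-0.0, 3.2, 1.2], [0.17, -0.0, 0.0]], [[-0.0, 3.6, 2.0], [0.214, -0.0, 0.0]]]
[[[-0.0, 0.6, 0.8], [0.044, -0.0, 0.0]], [[-0.0, 1.0, 1.8], [0.09, -0.0, 0.0]], [[-0.0, 1.3, 3.1], [0.136, -0.0, 0.0]], [[-0.0, 1.5, 4.7], [0.184, -0.0, 0.0]], [[-0.0, 1.6, 6.5], [0.233, -0.0, 0.0]]]
[[[-0.0, 0.5, 2.1], [0.051, 0.0, 0.0]], [[-0.0, 0.8, 4.6], [0.104, 0.0, 0.0]], [[-0.0, 1.1, 7.5], [0.16, 0.0, 0.0]], [[-0.0, 0.9, 10.2], [0.212, 0.0, 0.0]], [[-0.0, -2.6, 8.2], [0.212, 0.0, 0.0]]]
[[[-0.0, 0.0, -0.0], [-0.0, 0.0, 0.0]], [[-0.0, 0.0, -0.0], [-0.0, 0.0, 0.0]], [[-0.0, 0.0, -0.0], [-0.0, 0.0, 0.0]], [[-0.0, -8.0, -24.7], [-0.0, 0.0, 0.0]], [[-0.0, -16.1, -49.5], [-0.0, 0.0, 0.0]]]
[[[-0.0, -8.0, -24.7], [-0.0, 0.0, 0.0]], [[-0.0, -16.0, -49.4], [-0.0, 0.0, 0.0]], [[-0.0, -24.1, -74.1], [-0.0, 0.0, 0.0]], [[-0.0, -24.1, -74.1], [-0.0, 0.0, 0.0]]]
[606.09659334  76.10009765 261.95721231]
```

Call:
servo_tool --deltas '[[[0.4,0.3,0.3],[0.033,0,0]],[[0.4,1.9,0.1],[0.074,0,0]],[[0.4,3.2,-0.1],[0.115,0,0]],[[0.4,4.5,-0.1],[0.157,0,0]],[[0.4,5.6,0],[0.198,0,0]]]'

```text
t: 19.25
ee_pos: [605.4, 73.0, 145.6]
orientation: [0.155, -3.074, -0.531]
ft_force: [-0.2, 1.2, -2.4]
width: 17.8
grasp_force: 30.0
```

Call:
servo_tool --deltas '[[[0,1,0.1],[0.042,0,0]],[[0,1.8,0.3],[0.084,0,0]],[[0,2.6,0.7],[0.127,0,0]],[[0,3.2,1.2],[0.17,0,0]],[[0,3.6,2],[0.214,0,0]]]'

```text
t: 19.67
ee_pos: [604.9, 77.1, 144.8]
orientation: [0.158, -3.123, -0.2]
ft_force: [-0.1, -0.9, -3.1]
width: 17.9
grasp_force: 30.0
```

Call:
servo_tool --deltas '[[[0,0.6,0.8],[0.044,0,0]],[[0,1,1.8],[0.09,0,0]],[[0,1.3,3.1],[0.136,0,0]],[[0,1.5,4.7],[0.184,0,0]],[[0,1.6,6.5],[0.233,0,0]]]'

```text
t: 20.08
ee_pos: [604.7, 79.4, 138.6]
orientation: [-0.158, 3.129, -0.165]
ft_force: [0.5, 0.4, -2.0]
width: 17.8
grasp_force: 30.0
```

Call:
servo_tool --deltas '[[[0,0,0],[0,0,0]],[[0,0,0],[0,0,0]],[[0,0,0],[0,0,0]],[[0,0,0],[0,0,0]],[[0,0,0],[0,0,0]]]'

```text
t: 20.5
ee_pos: [605.2, 79.1, 139.3]
orientation: [-0.157, 3.129, -0.16]
ft_force: [0.6, 0.2, -2.5]
width: 18.0
grasp_force: 30.0
```

```bash
python3 - <<'E'
from scoop import *
p,r=cur(); o=ctrl.get_obs(); print(o["t"],p,o["ft_force"],o["grasp_force"],o["width"])
th=-np.degrees(np.arcsin(-r.as_matrix()[2,1])); print("theta",np.degrees(np.arcsin(r.as_matrix()[2,1])))
im=get_image("scene"); cv2.imwrite("pics/k.png",cv2.resize(im["frame"][200:300,270:400],None,fx=5.8,fy=5.8,interpolation=cv2.INTER_CUBIC))
Q=Rd(YAW,-8,YAW-90);Q2=Rd(YAW,-14,YAW-90)
show([(p+[0,0,25],Q,5,7),(p+[0,0,150],Q2,20,7,1)])
E
```

```text
20.5 [605.20020627  79.05057428 139.30114191] [ 0.56317906  0.22336682 -2.51328561] 29.990574717521667 18.03965815807953
theta -5.862042922474013
[[[0.0, -0.5, -5.0], [0.007, -0.0, -0.001]], [[0.0, -1.0, -9.9], [0.015, -0.0, -0.001]], [[0.0, -1.6, -14.9], [0.022, -0.0, -0.002]], [[0.0, -2.1, -19.8], [0.03, -0.001, -0.002]], [[0.0, -2.6, -24.8], [0.037, -0.001, -0.003]]]
[[[0.0, -2.5, -17.7], [0.015, 0.0, 0.0]], [[0.0, -5.0, -35.4], [0.03, 0.0, 0.0]], [[0.0, -7.4, -53.0], [0.045, 0.0, 0.0]], [[0.0, -9.9, -70.7], [0.06, 0.0, 0.0]], [[0.0, -12.4, -88.4], [0.075, 0.0, 0.0]]]
[[[0.0, -3.8, -17.5], [0.015, 0.0, 0.0]], [[0.0, -7.6, -34.9], [0.03, 0.0, 0.0]], [[0.0, -7.6, -34.9], [0.03, 0.0, 0.0]]]
```

View pics/k.png

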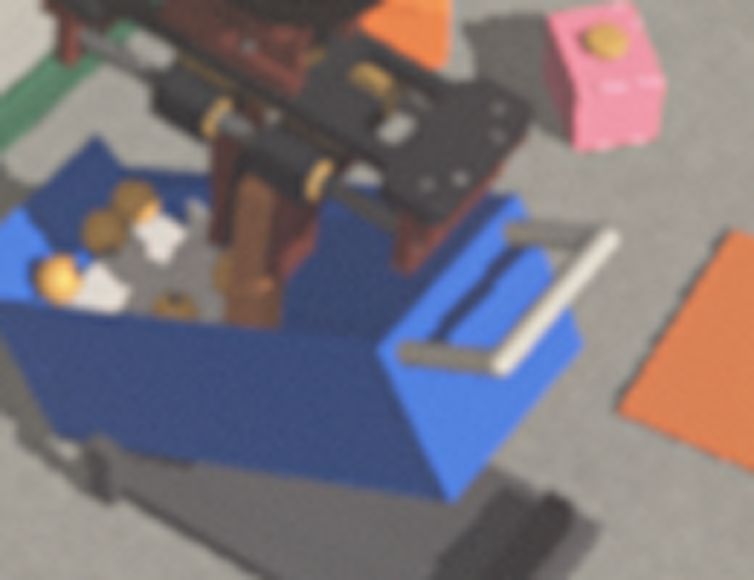

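```bash
python3 - <<'E'
from scoop import *
way=[]
c,s_=np.cos(np.radians(25)),np.sin(np.radians(25))
for s,th in((62,-8.5),(66,-11.5),(70,-13),(75,-14),(80,-15)):
    L=s*np.array([-s_,c])+1.5*np.array([c,s_]); way.append(lip(L[0],L[1],th)+(40,7))
print(show(way)[0])
E
```

```text
[[[-0.6, 0.1, 1.6], [0.046, -0.001, -0.003]], [[-0.6, 0.4, 3.9], [0.098, -0.001, -0.003]], [[-0.6, -1.2, 4.2], [0.124, -0.001, -0.003]], [[-0.6, -4.4, 3.2], [0.142, -0.001, -0.003]], [[-0.6, -7.5, 2.2], [0.159, -0.001, -0.003]]]
[606.6023902   71.51871585 137.94854887]
```

Call:
servo_tool --deltas '[[[-0.5,0.1,1.6],[0.046,0,0]],[[-0.5,0.4,3.9],[0.098,0,0]],[[-0.5,-1.2,4.2],[0.124,0,0]],[[-0.5,-4.4,3.2],[0.142,0,0]],[[-0.5,-7.5,2.2],[0.159,0,0]]]'

```text
t: 20.97
ee_pos: [606.5, 71.8, 137.9]
orientation: [-0.157, 3.098, -0.409]
ft_force: [0.5, 1.3, -2.4]
width: 17.6
grasp_force: 30.0
```

Call:
servo_tool --deltas '[[[0,0,0],[0,0,0]],[[0,0,0],[0,0,0]],[[0,0,0],[0,0,0]],[[0,0,0],[0,0,0]],[[0,0,0],[0,0,0]]]'

```text
t: 21.38
ee_pos: [606.5, 71.8, 138.0]
orientation: [-0.156, 3.098, -0.408]
ft_force: [0.4, 0.3, -3.4]
width: 18.0
grasp_force: 30.0
```

Call:
servo_tool --deltas '[[[0,0,0],[0,0,0]],[[0,0,0],[0,0,0]],[[0,0,0],[0,0,0]],[[0,0,0],[0,0,0]],[[0,0,0],[0,0,0]]]'

```text
t: 21.8
ee_pos: [606.4, 72.1, 137.9]
orientation: [-0.157, 3.098, -0.408]
ft_force: [0.2, 1.1, -2.6]
width: 18.2
grasp_force: 30.0
```

```bash
cat > balls.py <<'E'
from meas import *
from plan import *
def balls(im,lab=""):
    W=cloud(im); H=hsv(im); p,r=cur(); M=r.as_matrix()
    b=(H[...,0]>8)&(H[...,0]<28)&(H[...,1]>110)&(H[...,2]>50)
    k,l,st,ce=cv2.connectedComponentsWithStats(b.astype(np.uint8))
    for i in range(1,k):
        if st[i,4]<8 or st[i,4]>600: continue
        c=np.nanmedian(W[l==i],0); d=c-p; s=[d@M[:,1]+44,d@M[:,0],-(d@M[:,2])+78.4]
        if -80<s[0]<80 and abs(s[1])<70 and -100<s[2]<60: print(lab,np.round(ce[i]),st[i,4],"world",c.round(),"scoop",np.round(s))
E
python3 - <<'E'
from balls import *
o=ctrl.get_obs(); print(o["t"],o["ee_pos"],o["ft_force"])
im=get_image("scene"); balls(im,"s")
cv2.imwrite("pics/l.png",cv2.resize(im["frame"][200:300,270:400],None,fx=5.8,fy=5.8,interpolation=cv2.INTER_CUBIC))
E
```

```text
21.8 [606.41156299  72.06567814 137.86201218] [ 0.23845321  1.12694687 -2.61516096]
s [284. 230.] 53 world [605. -24.  99.] scoop [-38.  12.  16.]
s [273. 241.] 36 world [643. -20.  99.] scoop [-38. -27.  17.]
s [305. 243.] 22 world [591.  33.  85.] scoop [21. 20. 18.]
s [297. 251.] 20 world [621.  36.  86.] scoop [ 21. -11.  19.]
s [311. 249.] 8 world [614.  74. 118.] scoop [51. -7. 59.]
```

View pics/l.png

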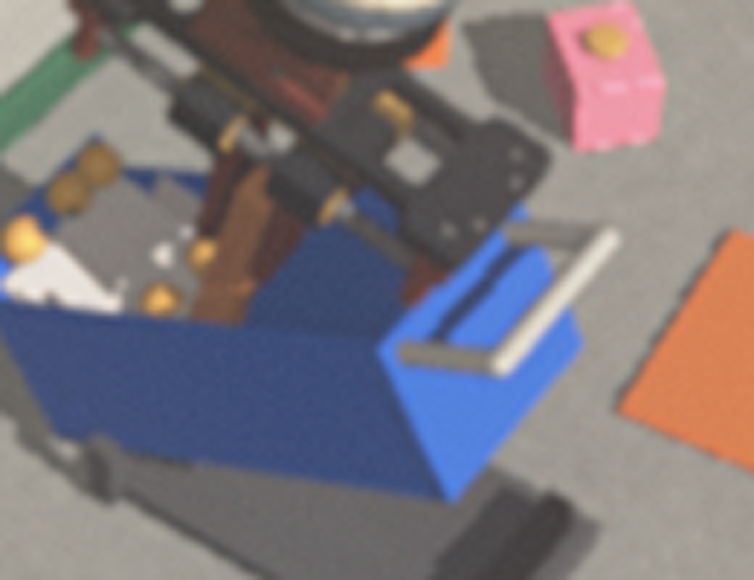

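```bash
python3 - <<'E'
from scoop import *
c,s_=np.cos(np.radians(25)),np.sin(np.radians(25))
L=80*np.array([-s_,c])+1.5*np.array([c,s_])
ct,st=np.cos(T),np.sin(T)
def at(dX,dZ,th): return lip(L[0]+ct*dX+st*dZ,L[1]-st*dX+ct*dZ,th)
print(show([at(13,0,-11)+(6,6),at(26,1,-8)+(6,6,2),at(26,20,-8)+(8,6),at(26,150,-14)+(26,6,2)]))
E
```

```text
[[[-0.0, 3.1, -4.3], [-0.035, -0.0, -0.001]], [[-0.1, 6.3, -8.5], [-0.07, -0.001, -0.002]], [[-0.1, 10.2, -12.6], [-0.096, -0.001, -0.002]], [[-0.1, 14.1, -16.6], [-0.122, -0.001, -0.002]], [[-0.1, 14.1, -16.6], [-0.122, -0.001, -0.002]]]
[[[0.0, -0.0, 0.0], [-0.0, 0.0, 0.0]], [[0.0, -0.9, -6.3], [-0.0, 0.0, 0.0]], [[0.0, -1.8, -12.5], [-0.0, 0.0, 0.0]], [[0.0, -2.7, -18.8], [-0.0, 0.0, 0.0]], [[0.0, -4.7, -42.8], [0.021, 0.0, 0.0]]]
[[[0.0, -2.6, -24.0], [0.021, 0.0, 0.0]], [[0.0, -5.2, -47.9], [0.042, 0.0, 0.0]], [[0.0, -7.8, -71.9], [0.062, 0.0, 0.0]], [[0.0, -10.3, -95.9], [0.083, 0.0, 0.0]], [[0.0, -10.3, -95.9], [0.083, 0.0, 0.0]]]
[[[0.0, -0.0, 0.1], [0.0, 0.0, 0.0]]]
(array([604.04259543,  96.40093001, 289.53023255]), Rotation.from_matrix(array([[-9.94662399e-01, -1.00074463e-01,  2.51359166e-02],
                            [-1.03182663e-01,  9.65225423e-01, -2.40194133e-01],
                            [-2.24526870e-04, -2.41505663e-01, -9.70399384e-01]])))
```

Call:
servo_tool --deltas '[[[0,3.1,-4.3],[-0.035,0,0]],[[0,6.3,-8.5],[-0.07,0,0]],[[0,10.2,-12.6],[-0.096,0,0]],[[0,14.1,-16.6],[-0.122,0,0]],[[0,14.1,-16.6],[-0.122,0,0]]]'

```text
t: 22.27
ee_pos: [605.2, 90.1, 151.2]
orientation: [-0.157, 3.122, -0.217]
ft_force: [0.4, 2.6, 0.7]
width: 17.9
grasp_force: 30.0
```

Call:
servo_tool --deltas '[[[0,0,0],[0,0,0]],[[0,-0.9,-6.3],[0,0,0]],[[0,-1.8,-12.5],[0,0,0]],[[0,-2.7,-18.8],[0,0,0]],[[0,-4.7,-42.8],[0.021,0,0]]]'

```text
t: 22.68
ee_pos: [602.5, 90.0, 191.2]
orientation: [-0.158, 3.125, -0.254]
ft_force: [-0.3, -0.5, -2.1]
width: 17.9
grasp_force: 30.0
```

Call:
servo_tool --deltas '[[[0,-2.6,-24],[0.021,0,0]],[[0,-5.2,-47.9],[0.042,0,0]],[[0,-7.8,-71.9],[0.062,0,0]],[[0,-10.3,-95.9],[0.083,0,0]],[[0,-10.3,-95.9],[0.083,0,0]]]'

```text
t: 23.1
ee_pos: [606.3, 97.5, 295.2]
orientation: [-0.157, 3.094, -0.379]
ft_force: [0.9, 0.4, -1.6]
width: 17.6
grasp_force: 30.0
```

Call:
servo_tool --deltas '[[[0,0,0],[0,0,0]],[[0,0,0],[0,0,0]],[[0,0,0],[0,0,0]]]'

```text
t: 23.35
ee_pos: [603.1, 95.9, 288.0]
orientation: [-0.157, 3.105, -0.381]
ft_force: [-0.8, -1.0, -2.0]
width: 17.8
grasp_force: 30.0
```

```bash
python3 - <<'E'
from balls import *
o=ctrl.get_obs(); print(o["t"],o["ee_pos"],o["ft_force"])
im=get_image("scene"); balls(im,"s"); t=get_image("top"); balls(t,"t")
a=cv2.resize(im["frame"][140:290,250:400],(600,600),interpolation=cv2.INTER_CUBIC)
b=cv2.resize(t["frame"][180:300,260:290+20],(200,600),interpolation=cv2.INTER_CUBIC)
cv2.imwrite("pics/m.png",a)
E
```

```text
23.35 [603.08073963  95.93526727 287.96398263] [-0.7656643  -0.9739501  -2.04476607]
s [313. 203.] 24 world [588.  58. 235.] scoop [21. 19. 18.]
s [318. 213.] 72 world [611.  93. 248.] scoop [50. -8. 39.]
s [303. 213.] 51 world [626.  62. 236.] scoop [ 22. -19.  20.]
t [291. 234.] 54 world [578.  58. 234.] scoop [23. 29. 17.]
```

View pics/m.png

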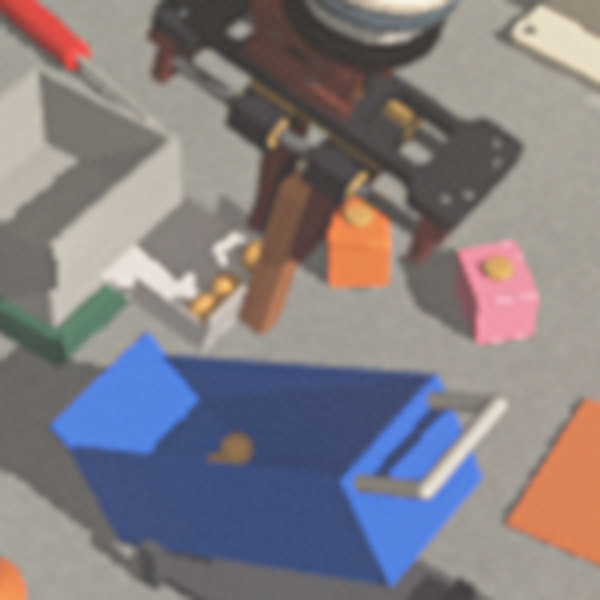

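```bash
cat > pour.py <<'E'
from plan import *
def hl(x,y,z,th,yaw=85,tcpz=78.4,tcpx=79.):
    t=np.radians(th); a=np.radians(yaw); v=np.array([np.cos(a),np.sin(a),0]); Z=np.array([0,0,1.])
    return np.array([x,y,z])+tcpx*(np.cos(t)*v+np.sin(t)*Z)+tcpz*(-np.sin(t)*v+np.cos(t)*Z), Rd(yaw,th,yaw-90)
E
python3 - <<'E'
from pour import *
from kin import ik
import kin
for th in(-17,45,50):
    P=hl(506,-185,110,th); print(P[0],ik(P[0],P[1],[-.3,.4,1.7,.1,1,-2])[0].round(2))
show([hl(560,-60,190,-17)+(22,3),hl(506,-165,150,-17)+(22,3),hl(506,-175,140,-17)+(6,3,2)])
E
```

```text
[514.5822275  -86.90469077 161.87692819] [-0.05  0.36  1.92 -0.38  0.91 -1.29]
[ 506.03697705 -184.57735038  221.29860736] [-0.65  0.49  1.72  0.64  1.45 -2.39]
[ 505.19139837 -194.24235887  220.91205961] [-0.69  0.53  1.7   0.69  1.52 -2.43]
[[[10.1, -10.3, 14.5], [0.013, 0.012, 0.045]], [[20.1, -20.6, 29.0], [0.026, 0.024, 0.091]], [[30.2, -30.9, 43.5], [0.039, 0.036, 0.136]], [[40.2, -41.2, 58.0], [0.052, 0.047, 0.182]], [[50.9, -55.6, 68.5], [0.052, 0.047, 0.182]]]
[[[7.5, -15.5, 11.7], [0.0, 0.0, -0.0]], [[14.9, -31.0, 23.4], [0.0, 0.0, -0.0]], [[22.3, -46.4, 35.1], [0.0, 0.0, -0.0]], [[29.8, -61.9, 46.8], [0.0, 0.0, -0.0]], [[37.2, -77.4, 58.5], [0.0, 0.0, -0.0]]]
[[[-0.3, -2.2, 4.1], [0.0, 0.0, -0.0]], [[-0.5, -4.4, 8.3], [0.0, 0.0, -0.0]], [[-0.8, -6.6, 12.5], [0.0, 0.0, -0.0]], [[-0.8, -6.6, 12.5], [0.0, 0.0, -0.0]], [[-0.8, -6.6, 12.5], [0.0, 0.0, -0.0]]]
```

```bash
python3 - <<'E'
from pour import *
Y=76
show([hl(560,-60,190,-17,Y)+(22,3),hl(515,-160,150,-17,Y)+(22,3),hl(513,-168,140,-17,Y)+(6,3,2),hl(510,-178,122,0,Y)+(6,3),hl(508,-185,98,25,Y)+(6,3),hl(508,-185,85,48,Y)+(6,3,4)])
E
```

```text
[[[3.6, -6.5, 8.4], [0.007, 0.013, 0.048]], [[7.2, -12.9, 16.8], [0.015, 0.026, 0.095]], [[10.8, -19.4, 25.3], [0.022, 0.038, 0.143]], [[14.5, -25.8, 33.7], [0.029, 0.051, 0.19]], [[18.1, -32.3, 42.1], [0.037, 0.064, 0.238]]]
[[[1.5, -6.7, 8.8], [0.007, 0.013, 0.048]], [[3.0, -13.5, 17.7], [0.014, 0.025, 0.095]], [[7.9, -28.5, 29.0], [0.014, 0.025, 0.095]], [[12.9, -43.5, 40.3], [0.014, 0.025, 0.095]], [[17.9, -58.5, 51.6], [0.014, 0.025, 0.095]]]
[[[3.3, -15.3, 11.6], [0.0, 0.0, 0.0]], [[6.5, -30.5, 23.3], [0.0, 0.0, 0.0]], [[9.8, -45.8, 34.9], [0.0, 0.0, 0.0]], [[9.8, -47.5, 38.9], [0.0, 0.0, 0.0]], [[9.8, -49.1, 42.9], [0.0, 0.0, 0.0]]]
[[[-0.0, -1.7, 3.9], [0.0, 0.0, 0.0]], [[-0.0, -1.7, 3.9], [0.0, 0.0, 0.0]], [[-0.0, -1.7, 3.9], [0.0, 0.0, 0.0]], [[0.1, -6.8, 4.0], [-0.049, 0.0, 0.0]], [[0.1, -12.0, 4.1], [-0.098, 0.0, 0.0]]]
[[[0.1, -5.2, -0.4], [-0.05, 0.0, 0.0]], [[0.2, -10.4, -0.8], [-0.099, 0.0, 0.0]], [[0.3, -15.5, -1.2], [-0.149, 0.0, 0.0]], [[0.4, -20.7, -1.6], [-0.198, 0.0, 0.0]], [[0.4, -25.9, -0.8], [-0.247, 0.0, 0.0]]]
[[[0.0, -5.3, -0.5], [-0.048, 0.0, 0.0]], [[0.1, -10.6, -1.0], [-0.097, 0.0, 0.0]], [[0.1, -15.9, -1.5], [-0.145, 0.0, 0.0]], [[0.1, -21.2, -1.9], [-0.194, 0.0, 0.0]], [[0.2, -26.5, -2.4], [-0.242, 0.0, 0.0]]]
[[[-0.0, -5.0, -1.8], [-0.049, 0.0, 0.0]], [[0.0, -10.1, -3.5], [-0.097, 0.0, 0.0]], [[0.0, -15.1, -5.2], [-0.146, 0.0, 0.0]], [[0.0, -20.6, -6.1], [-0.196, 0.0, 0.0]], [[0.0, -26.0, -6.9], [-0.246, 0.0, 0.001]]]
[[[0.0, -5.2, -2.1], [-0.05, 0.0, -0.0]], [[0.0, -10.3, -4.3], [-0.1, 0.0, -0.0]], [[0.0, -15.4, -6.4], [-0.15, 0.0, -0.0]], [[0.0, -20.5, -8.5], [-0.201, 0.0, -0.0]], [[0.0, -25.6, -10.6], [-0.251, 0.0, -0.0]]]
[[[0.0, -4.4, -3.4], [-0.05, 0.0, -0.0]], [[0.0, -4.4, -3.4], [-0.05, 0.0, -0.0]], [[0.0, -4.4, -3.4], [-0.05, 0.0, -0.0]], [[0.0, -4.4, -3.4], [-0.05, 0.0, -0.0]], [[0.0, -4.4, -3.4], [-0.05, 0.0, -0.0]]]
```

Call:
servo_tool --deltas '[[[3.6,-6.5,8.4],[0.007,0.013,0.048]],[[7.2,-12.9,16.8],[0.015,0.026,0.095]],[[10.8,-19.4,25.3],[0.022,0.038,0.143]],[[14.5,-25.8,33.7],[0.029,0.051,0.19]],[[18.1,-32.3,42.1],[0.037,0.064,0.238]]]'

```text
t: 23.87
ee_pos: [589.6, 52.6, 255.2]
orientation: [-0.228, -3.08, 0.437]
ft_force: [0.7, -0.0, -1.5]
width: 17.4
grasp_force: 30.0
```

Call:
servo_tool --deltas '[[[1.5,-6.7,8.8],[0.007,0.013,0.048]],[[3,-13.5,17.7],[0.014,0.025,0.095]],[[7.9,-28.5,29],[0.014,0.025,0.095]],[[12.9,-43.5,40.3],[0.014,0.025,0.095]],[[17.9,-58.5,51.6],[0.014,0.025,0.095]]]'

```text
t: 24.28
ee_pos: [561.6, -14.7, 221.9]
orientation: [-0.373, -3.051, 0.454]
ft_force: [-0.6, 0.6, -2.3]
width: 18.1
grasp_force: 30.0
```

Call:
servo_tool --deltas '[[[3.3,-15.3,11.6],[0,0,0]],[[6.5,-30.5,23.3],[0,0,0]],[[9.8,-45.8,34.9],[0,0,0]],[[9.8,-47.5,38.9],[0,0,0]],[[9.8,-49.1,42.9],[0,0,0]]]'

```text
t: 24.7
ee_pos: [537.9, -69.9, 195.6]
orientation: [-0.376, -3.051, 0.454]
ft_force: [0.5, -0.4, -1.9]
width: 17.9
grasp_force: 30.0
```

Call:
servo_tool --deltas '[[[0,-1.7,3.9],[0,0,0]],[[0,-1.7,3.9],[0,0,0]],[[0,-1.7,3.9],[0,0,0]],[[0.1,-6.8,4],[-0.049,0,0]],[[0.1,-12,4.1],[-0.098,0,0]]]'

```text
t: 25.12
ee_pos: [536.1, -80.2, 196.1]
orientation: [-0.373, -3.084, 0.302]
ft_force: [-0.2, -0.1, -1.1]
width: 17.4
grasp_force: 30.0
```

Call:
servo_tool --deltas '[[[0.1,-5.2,-0.4],[-0.05,0,0]],[[0.2,-10.4,-0.8],[-0.099,0,0]],[[0.3,-15.5,-1.2],[-0.149,0,0]],[[0.4,-20.7,-1.6],[-0.198,0,0]],[[0.4,-25.9,-0.8],[-0.247,0,0]]]'

```text
t: 25.53
ee_pos: [529.6, -105.7, 202.7]
orientation: [0.378, 3.107, 0.08]
ft_force: [0.2, -0.5, -0.2]
width: 18.0
grasp_force: 30.0
```

Call:
servo_tool --deltas '[[[0,-5.3,-0.5],[-0.048,0,0]],[[0.1,-10.6,-1],[-0.097,0,0]],[[0.1,-15.9,-1.5],[-0.145,0,0]],[[0.1,-21.2,-1.9],[-0.194,0,0]],[[0.2,-26.5,-2.4],[-0.242,0,0]]]'

```text
t: 25.95
ee_pos: [522.9, -131.7, 203.6]
orientation: [0.37, 3.047, 0.45]
ft_force: [-0.2, -0.9, -1.9]
width: 17.9
grasp_force: 30.0
```

Call:
servo_tool --deltas '[[[0,-5,-1.8],[-0.049,0,0]],[[0,-10.1,-3.5],[-0.097,0,0]],[[0,-15.1,-5.2],[-0.146,0,0]],[[0,-20.6,-6.1],[-0.196,0,0]],[[0,-26,-6.9],[-0.246,0,0]]]'

```text
t: 26.37
ee_pos: [516.5, -158.0, 202.7]
orientation: [0.356, 2.942, 0.812]
ft_force: [0.3, -0.6, -2.3]
width: 18.0
grasp_force: 30.0
```

Call:
servo_tool --deltas '[[[0,-5.2,-2.1],[-0.05,0,0]],[[0,-10.3,-4.3],[-0.1,0,0]],[[0,-15.4,-6.4],[-0.15,0,0]],[[0,-20.5,-8.5],[-0.2,0,0]],[[0,-25.6,-10.6],[-0.25,0,0]]]'

```text
t: 26.78
ee_pos: [509.8, -184.8, 198.4]
orientation: [0.338, 2.794, 1.162]
ft_force: [-0.1, 0.6, -1.2]
width: 18.0
grasp_force: 30.0
```

Call:
servo_tool --deltas '[[[0,-4.4,-3.4],[-0.05,0,0]],[[0,-4.4,-3.4],[-0.05,0,0]],[[0,-4.4,-3.4],[-0.05,0,0]],[[0,-4.4,-3.4],[-0.05,0,0]],[[0,-4.4,-3.4],[-0.05,0,0]]]'

```text
t: 27.2
ee_pos: [508.2, -189.2, 197.8]
orientation: [0.334, 2.762, 1.227]
ft_force: [-0.3, 0.4, -0.9]
width: 17.8
grasp_force: 30.0
```

```bash
python3 - <<'E'
from balls import *
o=ctrl.get_obs(); print(o["t"],o["ee_pos"],o["ft_force"],np.round(o["qpos"],2))
print("theta",np.degrees(np.arcsin(cur()[1].as_matrix()[2,1])))
im=get_image("scene"); balls(im,"s")
cv2.imwrite("pics/n.png",cv2.resize(im["frame"][110:260,190:390],(800,600),interpolation=cv2.INTER_CUBIC))
E
```

```text
27.2 [ 508.21067991 -189.21604281  197.83112614] [-0.28879112  0.44728497 -0.91961611] [-0.76  0.57  1.73  0.72  1.39 -2.43]
theta 47.92046252633325
s [267. 165.] 220 world [ 520. -158.  179.] scoop [52. -4. 41.]
```

View pics/n.png

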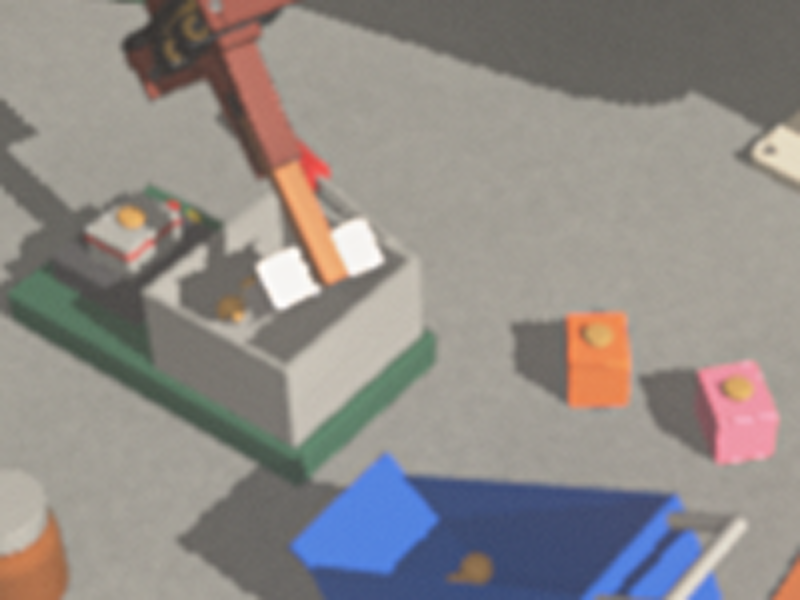

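The first pour worked. The hopper shows balls at (232,310), the scoop is empty, and the die is home at (130,225). The bin still holds the rest (around 478,570), so I'll go back for a second scoop.

```bash
python3 - <<'E'
from pour import *
from scoop import lip
show([(np.array([512,-175,262]),Rd(78,38,-12),16,5),lip(62,110,31)+(32,5,2)])
E
```

```text
[[[-0.1, 11.5, -6.4], [0.035, 0.005, -0.004]], [[-0.2, 23.0, -12.8], [0.069, 0.01, -0.009]], [[-0.3, 34.4, -19.2], [0.104, 0.015, -0.013]], [[-0.4, 45.9, -25.6], [0.139, 0.02, -0.017]], [[-0.5, 57.4, -32.0], [0.173, 0.025, -0.022]]]
[[[-4.8, 22.9, 17.0], [0.014, 0.02, -0.028]], [[-9.5, 45.8, 34.0], [0.027, 0.039, -0.057]], [[-14.2, 68.7, 51.1], [0.041, 0.059, -0.085]], [[-19.0, 91.6, 68.1], [0.054, 0.079, -0.114]], [[-23.7, 114.5, 85.2], [0.068, 0.098, -0.143]]]
[[[-9.6, 23.0, 14.7], [0.013, 0.02, -0.028]], [[-19.2, 45.9, 29.5], [0.026, 0.04, -0.057]], [[-28.8, 68.9, 44.3], [0.04, 0.059, -0.086]], [[-38.3, 91.9, 59.1], [0.053, 0.079, -0.114]], [[-38.3, 91.9, 59.1], [0.053, 0.079, -0.114]]]
[[[-0.0, -0.0, -0.0], [0.0, 0.0, -0.0]]]
```

Call:
servo_tool --deltas '[[[0,11.5,-6.4],[0.035,0.005,-0.004]],[[-0.2,23,-12.8],[0.069,0.01,-0.009]],[[-0.3,34.4,-19.2],[0.104,0.015,-0.013]],[[-0.4,45.9,-25.6],[0.139,0.02,-0.017]],[[-0.5,57.4,-32],[0.173,0.025,-0.022]]]'

```text
t: 27.67
ee_pos: [511.8, -175.0, 262.6]
orientation: [0.304, 2.892, 0.994]
ft_force: [-0.2, 0.7, -1.1]
width: 17.3
grasp_force: 30.0
```

Call:
servo_tool --deltas '[[[-4.8,22.9,17],[0.014,0.02,-0.028]],[[-9.5,45.8,34],[0.027,0.039,-0.057]],[[-14.2,68.7,51.1],[0.041,0.059,-0.085]],[[-19,91.6,68.1],[0.054,0.079,-0.114]],[[-23.7,114.5,85.2],[0.068,0.098,-0.143]]]'

```text
t: 28.08
ee_pos: [564.9, -39.2, 265.8]
orientation: [0.049, 2.988, 0.916]
ft_force: [0.3, -0.9, -0.7]
width: 18.3
grasp_force: 30.0
```

Call:
servo_tool --deltas '[[[-9.6,23,14.7],[0.013,0.02,-0.028]],[[-19.2,45.9,29.5],[0.026,0.04,-0.057]],[[-28.8,68.9,44.3],[0.04,0.059,-0.086]],[[-38.3,91.9,59.1],[0.053,0.079,-0.114]],[[-38.3,91.9,59.1],[0.053,0.079,-0.114]]]'

```text
t: 28.5
ee_pos: [608.2, 71.9, 269.2]
orientation: [0.163, -2.997, -0.834]
ft_force: [-1.1, 0.0, -0.8]
width: 17.8
grasp_force: 30.0
```

Call:
servo_tool --deltas '[[[0,0,0],[0,0,0]],[[0,0,0],[0,0,0]],[[0,0,0],[0,0,0]]]'

```text
t: 28.75
ee_pos: [606.5, 66.0, 267.9]
orientation: [0.151, -2.996, -0.834]
ft_force: [-0.4, -1.0, -1.3]
width: 17.8
grasp_force: 30.0
```

```bash
python3 - <<'E'
from balls import *
from scoop import lip
o=ctrl.get_obs(); p,r=cur(); P,Q=lip(62,110,31); print(o["t"],p-P,(Q.inv()*r).as_rotvec().round(3))
for n in("scene","top"):
    im=get_image(n); W=cloud(im); H=hsv(im)
    b=(H[...,0]>8)&(H[...,0]<28)&(H[...,1]>90)&(H[...,2]>40)&(inbox(W,430,580,-270,-130,30,70)|inbox(W,540,670,0,120,36,90))
    k,l,st,ce=cv2.connectedComponentsWithStats(b.astype(np.uint8)); print(n,[(np.nanmedian(W[l==i],0).round().tolist(),int(st[i,4])) for i in range(1,k) if st[i,4]>4])
show([lip(58,10,31)+(28,6,2),lip(58,2,31)+(4,6,2)])
E
```

```text
28.75 [-0.56041644 -1.41834114 -0.21746325] [-0.002 -0.001  0.002]
scene [([496.0, -246.0, 48.0], 95), ([583.0, 38.0, 53.0], 32)]
top [([583.0, 34.0, 52.0], 47), ([482.0, -253.0, 50.0], 6), ([462.0, -249.0, 51.0], 46)]
[[[-0.1, -1.7, 25.1], [0.0, 0.0, -0.001]], [[-0.3, -3.3, 50.2], [0.001, 0.0, -0.002]], [[-0.4, -5.0, 75.3], [0.001, 0.001, -0.002]], [[-0.5, -6.6, 100.4], [0.002, 0.001, -0.003]], [[-0.5, -6.6, 100.4], [0.002, 0.001, -0.003]]]
[[[-0.0, -0.0, 0.0], [-0.0, -0.0, -0.0]], [[-0.0, -0.2, 4.0], [-0.0, -0.0, -0.0]], [[-0.0, -0.3, 8.0], [-0.0, -0.0, -0.0]], [[-0.0, -0.3, 8.0], [-0.0, -0.0, -0.0]], [[-0.0, -0.3, 8.0], [-0.0, -0.0, -0.0]]]
```

Call:
servo_tool --deltas '[[[0,-1.7,25],[0,0,0]],[[-0.3,-3.3,50],[0,0,0]],[[-0.4,-5,75],[0,0,0]],[[-0.5,-6.6,100],[0,0,-0.003]],[[-0.5,-6.6,100],[0,0,-0.003]]]'

```text
t: 29.27
ee_pos: [599.7, 113.0, 174.8]
orientation: [0.153, -2.99, -0.834]
ft_force: [-1.3, -0.1, -1.9]
width: 17.7
grasp_force: 30.0
```

Call:
servo_tool --deltas '[[[0,0,0],[0,0,0]],[[0,-0.1,3],[0,0,0]],[[0,-0.3,6],[0,0,0]],[[0,-0.3,7],[0,0,0]],[[0,-0.3,7],[0,0,0]]]'

```text
t: 29.68
ee_pos: [602.9, 115.4, 173.4]
orientation: [0.156, -2.998, -0.834]
ft_force: [0.3, -0.8, -1.8]
width: 17.6
grasp_force: 30.0
```

```bash
python3 - <<'E'
from scoop import *
p,r=cur(); P,Q=lip(58,3,31); ex=np.cos(T)*u+np.sin(T)*Z; ez=-np.sin(T)*u+np.cos(T)*Z; d=p-P
print(ctrl.get_obs()["t"],"err bin x,y,z",d@ex,d@w,d@ez,(Q.inv()*r).as_rotvec().round(3),ctrl.get_obs()["ft_force"])
show([lip(52,0.2,31)+(4,6,0),lip(32,0.2,31)+(4,6),lip(3,0.2,31)+(2.2,6,0),lip(-1,.2,31)+(1,6,1)])
E
```

```text
29.6833 err bin x,y,z 0.8409364507870852 -0.8001348469225561 0.7550454060178866 [-0.002 -0.002 -0.002] [ 0.31568527 -0.82496603 -1.84758954]
[[[0.4, -3.5, 1.6], [0.001, 0.001, 0.001]], [[0.8, -7.0, 3.3], [0.002, 0.002, 0.002]], [[0.8, -11.0, 3.1], [0.002, 0.002, 0.002]], [[0.8, -15.0, 2.9], [0.002, 0.002, 0.002]], [[0.8, -19.0, 2.7], [0.002, 0.002, 0.002]]]
[[[0.0, -4.0, -0.1], [-0.0, -0.0, -0.0]], [[0.0, -8.0, -0.3], [-0.0, -0.0, -0.0]], [[0.0, -10.0, -0.4], [-0.0, -0.0, -0.0]], [[0.0, -12.1, -0.4], [-0.0, -0.0, -0.0]], [[0.0, -14.2, -0.5], [-0.0, -0.0, -0.0]]]
[[[0.0, -2.0, -0.1], [-0.0, -0.0, -0.0]], [[0.0, -4.1, -0.2], [-0.0, -0.0, -0.0]], [[0.0, -6.2, -0.3], [-0.0, -0.0, -0.0]], [[0.0, -8.3, -0.4], [-0.0, -0.0, -0.0]], [[0.0, -10.3, -0.5], [-0.0, -0.0, -0.0]]]
[[[0.0, -2.1, -0.0], [-0.0, -0.0, -0.0]], [[0.0, -4.2, -0.1], [-0.0, -0.0, -0.0]], [[0.0, -6.2, -0.2], [-0.0, -0.0, -0.0]], [[0.0, -8.3, -0.3], [-0.0, -0.0, -0.0]], [[0.0, -10.4, -0.4], [-0.0, -0.0, -0.0]]]
[[[0.0, -2.0, -0.1], [-0.0, -0.0, -0.0]], [[0.0, -2.8, -0.1], [-0.0, -0.0, -0.0]], [[0.0, -3.6, -0.1], [-0.0, -0.0, -0.0]], [[0.0, -4.4, -0.2], [-0.0, -0.0, -0.0]], [[0.0, -5.2, -0.2], [-0.0, -0.0, -0.0]]]
[[[0.0, -0.8, -0.0], [-0.0, -0.0, -0.0]], [[0.0, -0.8, -0.0], [-0.0, -0.0, -0.0]]]
```

Call:
servo_tool --deltas '[[[0.4,-3.5,1.6],[0,0,0]],[[0.6,-7,3.3],[0.002,0,0]],[[0.6,-11,3.1],[0.002,0,0]],[[0.6,-15,2.9],[0.002,0,0]],[[0.6,-19,2.7],[0.002,0,0]]]'

```text
t: 30.1
ee_pos: [604.2, 100.8, 161.4]
orientation: [0.157, -2.999, -0.833]
ft_force: [0.3, 0.5, 6.0]
width: 17.8
grasp_force: 30.0
```

Call:
servo_tool --deltas '[[[0,-4,-0.1],[0,0,0]],[[0,-8,-0.3],[0,0,0]],[[0,-10,-0.4],[0,0,0]],[[0,-12.1,-0.4],[0,0,0]],[[0,-14.2,-0.5],[0,0,0]]]'

```text
t: 30.52
ee_pos: [605.6, 88.4, 154.6]
orientation: [0.157, -2.999, -0.833]
ft_force: [-0.1, 0.0, 6.6]
width: 18.2
grasp_force: 30.0
```

Call:
servo_tool --deltas '[[[0,-2,-0.1],[0,0,0]],[[0,-4.1,-0.2],[0,0,0]],[[0,-6.2,-0.3],[0,0,0]],[[0,-8.3,-0.4],[0,0,0]],[[0,-10.3,-0.5],[0,0,0]]]'

```text
t: 30.93
ee_pos: [606.5, 79.4, 149.8]
orientation: [0.157, -2.999, -0.833]
ft_force: [1.0, 0.2, 6.0]
width: 17.9
grasp_force: 30.0
```

Call:
servo_tool --deltas '[[[0,-2.1,0],[0,0,0]],[[0,-4.2,-0.1],[0,0,0]],[[0,-6.2,-0.2],[0,0,0]],[[0,-8.3,-0.3],[0,0,0]],[[0,-10.4,-0.4],[0,0,0]]]'

```text
t: 31.35
ee_pos: [607.6, 70.6, 145.1]
orientation: [0.157, -2.999, -0.834]
ft_force: [0.2, 1.1, 7.8]
width: 17.8
grasp_force: 30.0
```

Call:
servo_tool --deltas '[[[0,-1.5,-0.1],[0,0,0]],[[0,-2.3,-0.1],[0,0,0]],[[0,-2.8,-0.1],[0,0,0]],[[0,-2.8,-0.1],[0,0,0]],[[0,-2.8,-0.1],[0,0,0]]]'

```text
t: 31.77
ee_pos: [607.8, 68.1, 143.7]
orientation: [0.157, -2.999, -0.833]
ft_force: [1.2, 0.4, 8.5]
width: 17.9
grasp_force: 30.0
```

```bash
cat > err.py <<'E'
from scoop import *
import sys
p,r=cur(); bx,bz,th=map(float,sys.argv[1:4]); P,Q=lip(bx,bz,th); ex=np.cos(T)*u+np.sin(T)*Z; ez=-np.sin(T)*u+np.cos(T)*Z; d=p-P
f=np.array(ctrl.get_obs()["ft_force"])
print(ctrl.get_obs()["t"],"err bin",d@ex,d@w,d@ez,(Q.inv()*r).as_rotvec().round(3),"F bin",f@ex,f@w,f@ez)
E
python3 err.py 0 0 31
```

```text
31.7667 err bin 2.77732918923637 -0.8285876125186873 0.48843603901535704 [-0.001 -0.002 -0.002] F bin 4.32453478762005 -1.2544160248408587 7.320003554617201
```

Call:
servo_tool --deltas '[[[0,-0.7,0],[0,0,0]],[[0,-1.4,0],[0,0,0]],[[0,-2,0],[0,0,0]],[[0,-2,0],[0,0,0]]]'

```text
t: 32.1
ee_pos: [608.0, 66.4, 142.8]
orientation: [0.157, -2.999, -0.834]
ft_force: [-0.2, 0.9, 8.7]
width: 17.8
grasp_force: 30.0
```

Call:
servo_tool --deltas '[[[0,-0.6,0],[0,0,0]],[[0,-1.2,0],[0,0,0]],[[0,-1.2,0],[0,0,0]]]'

```text
t: 32.35
ee_pos: [608.2, 65.4, 142.2]
orientation: [0.157, -2.999, -0.834]
ft_force: [0.5, 1.5, 9.4]
width: 17.5
grasp_force: 30.0
```

```bash
python3 err.py 0 0 31
```

```text
32.35 err bin -0.3020229742455706 -0.9799331910017121 0.5323455778832217 [-0.001 -0.003 -0.002] F bin 5.8004295935729635 -0.6317231389025946 7.526927837415045
```

Call:
servo_tool --deltas '[[[0,-0.6,0],[0,0,0]],[[0,-1.2,0],[0,0,0]],[[0,-1.2,0],[0,0,0]]]'

```text
t: 32.6
ee_pos: [608.4, 64.5, 141.8]
orientation: [0.157, -2.999, -0.834]
ft_force: [0.1, 1.2, 10.3]
width: 18.4
grasp_force: 30.0
```

Call:
servo_tool --deltas '[[[0,-0.6,0],[0,0,0]],[[0,-1.2,0],[0,0,0]],[[0,-1.2,0],[0,0,0]]]'

```text
t: 32.85
ee_pos: [608.4, 64.2, 141.8]
orientation: [0.156, -2.998, -0.837]
ft_force: [0.2, 3.5, 12.6]
width: 18.2
grasp_force: 30.0
```

```bash
python3 err.py 0 0 31
```

```text
32.85 err bin -1.522094529761721 -1.0445166987477872 0.7205328537381922 [-0.003 -0.003 -0.002] F bin 9.10194752072504 -0.5115929466372687 9.38808196280455
```

```bash
python3 - <<'E'
from scoop import *
way=[]
c,s_=np.cos(np.radians(25)),np.sin(np.radians(25))
for s in np.r_[np.arange(3,60,3.),62,64,66,68,70,72]:
    off=-1.6; L=s*np.array([-s_,c])+off*np.array([c,s_])
    th=28.65-np.degrees(np.arcsin((L[1]-3)/88)); th=float(np.clip(th,-14,31)); way.append(lip(L[0],L[1],th,by=-.5)+(40,7)); print(int(s),round(th,1),end="; ")
print(); show(way)
E
```

```text
3 29.3; 6 27.5; 9 25.7; 12 24.0; 15 22.2; 18 20.4; 21 18.6; 24 16.8; 27 15.0; 30 13.2; 33 11.3; 36 9.4; 39 7.6; 42 5.6; 45 3.7; 48 1.7; 51 -0.3; 54 -2.3; 57 -4.4; 62 -8.0; 64 -9.5; 66 -11.0; 68 -12.5; 70 -14.0; 72 -14.0; 
[[[0.5, 1.2, 1.0], [0.033, 0.003, 0.002]], [[0.5, 2.3, 0.8], [0.064, 0.003, 0.002]], [[0.5, 3.4, 0.7], [0.095, 0.003, 0.002]], [[0.5, 4.4, 0.6], [0.126, 0.003, 0.002]], [[0.5, 5.3, 0.6], [0.157, 0.003, 0.002]]]
[[[0.0, 0.9, -0.1], [0.031, -0.0, -0.0]], [[0.0, 1.6, -0.0], [0.063, -0.0, -0.0]], [[0.0, 2.3, 0.1], [0.094, -0.0, -0.0]], [[0.0, 3.0, 0.3], [0.126, -0.0, -0.0]], [[0.0, 3.5, 0.6], [0.158, -0.0, -0.0]]]
[[[0.0, 0.6, 0.3], [0.032, -0.0, -0.0]], [[0.0, 1.0, 0.7], [0.064, -0.0, -0.0]], [[0.0, 1.4, 1.2], [0.097, -0.0, -0.0]], [[0.0, 1.8, 1.8], [0.131, -0.0, -0.0]], [[0.0, 2.1, 2.6], [0.164, -0.0, -0.0]]]
[[[0.0, 0.3, 0.8], [0.035, -0.0, -0.0]], [[0.0, 0.6, 1.8], [0.07, -0.0, -0.0]], [[0.0, 0.9, 2.9], [0.105, -0.0, -0.0]], [[0.0, 1.0, 4.2], [0.142, -0.0, -0.0]], [[0.0, 1.2, 6.7], [0.205, -0.0, -0.0]]]
[[[0.0, 0.3, 1.1], [0.026, -0.0, 0.0]], [[0.0, 0.5, 2.3], [0.052, -0.0, 0.0]], [[0.0, 0.7, 3.7], [0.079, -0.0, 0.0]], [[0.0, 0.7, 4.9], [0.105, -0.0, 0.0]], [[0.0, -1.0, 4.0], [0.105, -0.0, 0.0]]]
```

Call:
servo_tool --deltas '[[[0.3,1.8,0.8],[0.033,0.002,0]],[[0.3,2.9,0.6],[0.064,0.002,0]],[[0.3,4,0.5],[0.095,0.002,0]],[[0.3,5,0.4],[0.126,0.002,0]],[[0.3,5.9,0.4],[0.157,0.002,0]]]'

```text
t: 33.27
ee_pos: [605.9, 70.7, 142.6]
orientation: [0.159, -3.057, -0.599]
ft_force: [-1.6, 9.7, 1.0]
width: 18.2
grasp_force: 30.0
```

Call:
servo_tool --deltas '[[[0,0.9,-0.1],[0.031,0,0]],[[0,1.6,0],[0.063,0,0]],[[0,2.3,0.1],[0.094,0,0]],[[0,3,0.3],[0.126,0,0]],[[0,3.5,0.6],[0.158,0,0]]]'

```text
t: 33.68
ee_pos: [605.5, 74.6, 143.5]
orientation: [0.161, -3.103, -0.358]
ft_force: [-2.1, 12.5, 3.2]
width: 18.2
grasp_force: 30.2
```

Call:
servo_tool --deltas '[[[0,0.6,0.3],[0.032,0,0]],[[0,1,0.7],[0.064,0,0]],[[0,1.4,1.2],[0.097,0,0]],[[0,1.8,1.8],[0.131,0,0]],[[0,2.1,2.6],[0.164,0,0]]]'

```text
t: 34.1
ee_pos: [606.1, 77.6, 142.0]
orientation: [0.162, -3.133, -0.103]
ft_force: [-2.5, 13.7, 7.9]
width: 18.6
grasp_force: 30.2
```

```bash
python3 - <<'E'
from balls import *
from scoop import lip
o=ctrl.get_obs(); print(o["ft_force"]); p,r=cur()
s_,c=np.sin(np.radians(25)),np.cos(np.radians(25)); s=45; off=-1.6; P,Q=lip(-s*s_+off*c,s*c+off*s_,3.7,by=-.5); print(p-P,(Q.inv()*r).as_rotvec())
balls(get_image("scene"),"s"); balls(get_image("top"),"t")
E
```

```text
[-2.52184008 13.74465506  7.93752271]
[-0.63618734  2.59348638 -0.69750481] [-0.00119143 -0.00039851 -0.00034995]
s [297. 243.] 65 world [589.  11.  74.] scoop [-24.  24.  15.]
s [287. 252.] 9 world [633.  13.  78.] scoop [-26. -20.  19.]
```

Call:
servo_tool --deltas '[[[0,0.3,0.8],[0.035,0,0]],[[0,0.6,1.8],[0.07,0,0]],[[0,0.9,2.9],[0.105,0,0]],[[0,1,4.2],[0.142,0,0]],[[0,1.2,6.7],[0.205,0,0]]]'

```text
t: 34.62
ee_pos: [607.3, 78.8, 136.2]
orientation: [-0.161, 3.118, -0.218]
ft_force: [-3.4, 16.7, 12.3]
width: 17.6
grasp_force: 30.0
```

Call:
servo_tool --deltas '[[[0,0.3,1.1],[0.026,0,0]],[[0,0.5,2.3],[0.052,0,0]],[[0,0.7,3.7],[0.079,0,0]],[[0,0.7,4.5],[0.105,0,0]],[[0,0.7,4.5],[0.105,0,0]]]'

```text
t: 35.03
ee_pos: [607.6, 78.8, 131.2]
orientation: [-0.165, 3.096, -0.385]
ft_force: [-1.1, 9.1, 11.2]
width: 17.9
grasp_force: 30.0
```

Call:
servo_tool --deltas '[[[0,0,0],[0,0,0]],[[0,0,0],[0,0,0]],[[0,0,0],[0,0,0]],[[0,0,0],[0,0,0]],[[0,0,0],[0,0,0]]]'

```text
t: 35.45
ee_pos: [607.7, 78.6, 131.5]
orientation: [-0.163, 3.097, -0.381]
ft_force: [-0.7, 12.5, 9.7]
width: 18.0
grasp_force: 30.0
```

```bash
python3 - <<'E'
from balls import *
from scoop import *
o=ctrl.get_obs(); print(o["t"],o["ft_force"],o["ee_pos"]); p,r=cur()
balls(get_image("scene"),"s"); balls(get_image("top"),"t")
Q=Rd(YAW,-9,YAW-90)
show([(p+u*6+[0,0,8],Q,4,3),(p+u*15+[0,0,30],Rd(YAW,-10,YAW-90),9,3),(p+u*15+[0,0,150],Rd(YAW,-14,YAW-90),25,3,3)])
E
```

```text
35.45 [-0.73435909 12.53864136  9.74117522] [607.70635712  78.57729451 131.53518225]
s [307. 248.] 10 world [591.  40.  77.] scoop [21. 21. 17.]
s [302. 252.] 16 world [611.  44.  80.] scoop [22.  1. 20.]
t [301. 240.] 40 world [580.  41.  79.] scoop [23. 32. 19.]
[[[-0.0, 1.3, -3.1], [-0.029, 0.002, 0.001]], [[-0.0, 2.6, -6.1], [-0.059, 0.003, 0.001]], [[-0.1, 3.9, -9.2], [-0.088, 0.005, 0.002]], [[-0.1, 5.0, -17.0], [-0.082, 0.005, 0.002]], [[-0.2, 6.1, -24.9], [-0.076, 0.005, 0.002]]]
[[[0.0, 1.7, -7.7], [0.006, -0.0, -0.0]], [[0.0, -2.3, -31.4], [0.02, -0.0, -0.0]], [[0.0, -6.3, -55.0], [0.034, -0.0, -0.0]], [[0.0, -10.4, -78.7], [0.047, -0.0, -0.0]], [[0.0, -14.4, -102.4], [0.061, -0.0, -0.0]]]
[[[0.0, -5.5, -23.3], [0.014, -0.0, -0.0]], [[0.0, -5.5, -23.3], [0.014, -0.0, -0.0]], [[0.0, -5.5, -23.3], [0.014, -0.0, -0.0]], [[0.0, -5.5, -23.3], [0.014, -0.0, -0.0]]]
```

Call:
servo_tool --deltas '[[[0,1.3,-3.1],[-0.029,0,0]],[[0,2.6,-6.1],[-0.059,0.002,0]],[[0,3.9,-9.2],[-0.088,0.004,0]],[[0,5,-17],[-0.082,0.004,0]],[[0,6.1,-24.9],[-0.076,0.004,0]]]'

```text
t: 35.97
ee_pos: [604.0, 87.5, 152.4]
orientation: [-0.161, 3.123, -0.272]
ft_force: [0.2, -0.0, -3.0]
width: 17.8
grasp_force: 30.0
```

Call:
servo_tool --deltas '[[[0,1.7,-7.7],[0.006,0,0]],[[0,-2.3,-31.4],[0.02,0,0]],[[0,-6.3,-55],[0.034,0,0]],[[0,-10.4,-78.7],[0.047,0,0]],[[0,-14.4,-102.4],[0.061,0,0]]]'

```text
t: 36.38
ee_pos: [604.3, 92.1, 257.3]
orientation: [-0.163, 3.108, -0.367]
ft_force: [-0.1, 0.3, -1.7]
width: 17.7
grasp_force: 30.0
```

Call:
servo_tool --deltas '[[[0,-5.5,-23.3],[0.014,0,0]],[[0,-5.5,-23.3],[0.014,0,0]],[[0,-5.5,-23.3],[0.014,0,0]],[[0,-5.5,-23.3],[0.014,0,0]]]'

```text
t: 36.72
ee_pos: [603.9, 91.8, 278.8]
orientation: [-0.164, 3.106, -0.386]
ft_force: [0.3, -0.5, -2.5]
width: 18.1
grasp_force: 30.0
```

```bash
cat > bb.py <<'E'
from balls import *
def brass(n):
    im=get_image(n); W=cloud(im); H=hsv(im)
    b=(H[...,0]>8)&(H[...,0]<28)&(H[...,1]>90)&(H[...,2]>40)&(inbox(W,430,580,-270,-130,30,75)|inbox(W,540,670,-20,220,34,140))
    k,l,st,ce=cv2.connectedComponentsWithStats(b.astype(np.uint8)); print(n,[(np.nanmedian(W[l==i],0).round().tolist(),int(st[i,4])) for i in range(1,k) if st[i,4]>4])
    return im
E
python3 - <<'E'
from bb import *
from pour import *
for n in("scene","top"): balls(brass(n),n[0])
o=ctrl.get_obs(); print(o["t"],o["ee_pos"],o["ft_force"])
Y=76
show([hl(560,-60,190,-17,Y)+(22,3),hl(515,-160,150,-17,Y)+(22,3),hl(513,-168,140,-17,Y)+(6,3,2),hl(510,-178,122,0,Y)+(6,3),hl(508,-185,98,25,Y)+(6,3),hl(508,-185,85,48,Y)+(6,3,4)])
E
```

```text
scene [([494.0, -247.0, 48.0], 109)]
s [306. 211.] 78 world [611.  57. 226.] scoop [23. -4. 19.]
s [316. 215.] 69 world [612.  89. 237.] scoop [50. -8. 37.]
top [([510.0, -245.0, 50.0], 43), ([487.0, -248.0, 50.0], 45), ([462.0, -250.0, 51.0], 47)]
t [293. 232.] 81 world [581.  54. 225.] scoop [24. 26. 18.]
36.8167 [603.66722416  91.47362939 277.99922525] [-0.57946642  0.18909637 -2.12667025]
[[[3.6, -6.1, 6.9], [0.007, 0.012, 0.048]], [[7.2, -12.3, 13.8], [0.014, 0.025, 0.096]], [[10.8, -18.4, 20.7], [0.02, 0.037, 0.145]], [[14.4, -24.6, 27.6], [0.027, 0.049, 0.193]], [[18.1, -30.7, 34.5], [0.034, 0.062, 0.241]]]
[[[1.6, -6.6, 7.3], [0.007, 0.012, 0.048]], [[3.2, -13.1, 14.6], [0.013, 0.024, 0.097]], [[8.2, -28.1, 25.9], [0.013, 0.024, 0.097]], [[13.2, -43.1, 37.2], [0.013, 0.024, 0.097]], [[18.2, -58.1, 48.6], [0.013, 0.024, 0.097]]]
[[[3.2, -15.3, 11.6], [0.0, 0.0, -0.0]], [[6.5, -30.5, 23.2], [0.0, 0.0, -0.0]], [[9.7, -45.8, 34.8], [0.0, 0.0, -0.0]], [[9.7, -47.5, 38.8], [0.0, 0.0, -0.0]], [[9.7, -49.1, 42.8], [0.0, 0.0, -0.0]]]
[[[0.0, -1.7, 4.0], [0.0, 0.0, -0.0]], [[0.0, -1.7,
[... 549 characters left out ...]
0.2, -26.5, -2.4], [-0.242, -0.0, -0.0]]]
[[[-0.0, -5.0, -1.8], [-0.049, -0.0, -0.0]], [[0.0, -10.1, -3.5], [-0.097, -0.0, -0.0]], [[0.0, -15.1, -5.3], [-0.146, -0.0, -0.0]], [[0.0, -20.6, -6.1], [-0.196, -0.0, -0.0]], [[0.0, -26.0, -6.9], [-0.246, -0.0, -0.0]]]
[[[0.0, -5.1, -2.2], [-0.05, -0.0, -0.0]], [[0.0, -10.3, -4.3], [-0.1, -0.0, -0.0]], [[0.0, -15.4, -6.4], [-0.15, -0.0, -0.0]], [[0.0, -20.5, -8.5], [-0.201, -0.0, -0.0]], [[0.0, -25.6, -10.7], [-0.251, -0.0, -0.0]]]
[[[0.0, -4.4, -3.3], [-0.05, -0.0, -0.001]], [[0.0, -4.4, -3.3], [-0.05, -0.0, -0.001]], [[0.0, -4.4, -3.3], [-0.05, -0.0, -0.001]], [[0.0, -4.4, -3.3], [-0.05, -0.0, -0.001]], [[0.0, -4.4, -3.3], [-0.05, -0.0, -0.001]]]
```

Call:
servo_tool --deltas '[[[3.6,-6.1,6.9],[0.007,0.012,0.048]],[[7.2,-12.3,13.8],[0.014,0.025,0.096]],[[10.8,-18.4,20.7],[0.02,0.037,0.145]],[[14.4,-24.6,27.6],[0.027,0.049,0.193]],[[18.1,-30.7,34.5],[0.034,0.062,0.241]]]'

```text
t: 37.23
ee_pos: [589.6, 51.1, 252.1]
orientation: [-0.226, -3.078, 0.438]
ft_force: [0.4, 0.3, -2.1]
width: 17.9
grasp_force: 30.0
```

Call:
servo_tool --deltas '[[[1.6,-6.6,7.3],[0.007,0.012,0.048]],[[3.2,-13.1,14.6],[0.013,0.024,0.097]],[[8.2,-28.1,25.9],[0.013,0.024,0.097]],[[13.2,-43.1,37.2],[0.013,0.024,0.097]],[[18.2,-58.1,48.6],[0.013,0.024,0.097]]]'

```text
t: 37.65
ee_pos: [561.4, -15.0, 221.5]
orientation: [-0.375, -3.05, 0.454]
ft_force: [-0.5, -0.5, -2.0]
width: 18.1
grasp_force: 30.0
```

Call:
servo_tool --deltas '[[[3.2,-15.3,11.6],[0,0,0]],[[6.5,-30.5,23.2],[0,0,0]],[[9.7,-45.8,34.8],[0,0,0]],[[9.7,-47.5,38.8],[0,0,0]],[[9.7,-49.1,42.8],[0,0,0]]]'

```text
t: 38.07
ee_pos: [537.8, -70.2, 195.4]
orientation: [-0.378, -3.05, 0.454]
ft_force: [-0.3, 0.6, -1.9]
width: 17.9
grasp_force: 30.0
```

Call:
servo_tool --deltas '[[[0,-1.7,4],[0,0,0]],[[0,-1.7,4],[0,0,0]],[[0,-1.7,4],[0,0,0]],[[0.1,-6.9,4.1],[-0.049,0,0]],[[0.2,-12,4.2],[-0.098,0,0]]]'

```text
t: 38.48
ee_pos: [536.2, -80.5, 196.1]
orientation: [-0.375, -3.084, 0.302]
ft_force: [-0.1, 0.8, -2.4]
width: 18.2
grasp_force: 30.0
```

Call:
servo_tool --deltas '[[[0.1,-5.2,-0.4],[-0.05,0,0]],[[0.1,-10.4,-0.8],[-0.099,0,0]],[[0.2,-15.5,-1.2],[-0.149,0,0]],[[0.3,-20.7,-1.6],[-0.198,0,0]],[[0.3,-25.9,-0.8],[-0.247,0,0]]]'

```text
t: 38.9
ee_pos: [529.9, -106.0, 202.9]
orientation: [0.38, 3.106, 0.08]
ft_force: [-0.1, 0.3, -1.8]
width: 17.9
grasp_force: 30.0
```

Call:
servo_tool --deltas '[[[0.1,-5.3,-0.5],[-0.048,0,0]],[[0.1,-10.6,-1],[-0.097,0,0]],[[0.1,-15.9,-1.5],[-0.145,0,0]],[[0.1,-21.2,-2],[-0.194,0,0]],[[0.2,-26.5,-2.4],[-0.242,0,0]]]'

```text
t: 39.32
ee_pos: [523.1, -132.0, 203.7]
orientation: [0.371, 3.046, 0.45]
ft_force: [-0.3, -0.3, -1.6]
width: 18.0
grasp_force: 30.0
```

Call:
servo_tool --deltas '[[[0,-5,-1.8],[-0.049,0,0]],[[0,-10.1,-3.5],[-0.097,0,0]],[[0,-15.1,-5.3],[-0.146,0,0]],[[0,-20.6,-6.1],[-0.196,0,0]],[[0,-26,-6.9],[-0.246,0,0]]]'

```text
t: 39.73
ee_pos: [516.6, -158.4, 202.8]
orientation: [0.357, 2.941, 0.812]
ft_force: [-0.3, -0.1, -1.4]
width: 17.9
grasp_force: 30.0
```

Call:
servo_tool --deltas '[[[0,-5.1,-2.2],[-0.05,0,0]],[[0,-10.3,-4.3],[-0.1,0,0]],[[0,-15.4,-6.4],[-0.15,0,0]],[[0,-20.5,-8.5],[-0.2,0,0]],[[0,-25.6,-10.7],[-0.25,0,0]]]'

```text
t: 40.15
ee_pos: [509.9, -185.2, 198.5]
orientation: [0.339, 2.793, 1.162]
ft_force: [0.4, 0.2, -1.0]
width: 17.9
grasp_force: 30.0
```

Call:
servo_tool --deltas '[[[0,-4.4,-3.3],[-0.05,0,0]],[[0,-4.4,-3.3],[-0.05,0,0]],[[0,-4.4,-3.3],[-0.05,0,0]],[[0,-4.4,-3.3],[-0.05,0,0]],[[0,-4.4,-3.3],[-0.05,0,0]]]'

```text
t: 40.57
ee_pos: [508.3, -189.5, 197.9]
orientation: [0.335, 2.761, 1.226]
ft_force: [0.9, 0.0, -2.5]
width: 17.7
grasp_force: 30.0
```

```bash
python3 - <<'E'
from bb import *
from pour import *
o=ctrl.get_obs(); print(o["t"],o["ee_pos"],o["ft_force"]); balls(brass("scene"),"s")
# return to mat: scoop x azimuth 104.6, post at (394.4,259.8), TCP z 82.4
show([(np.array([512,-175,262]),Rd(78,36,-12),16,5),([480,60,240],Rd(98,0,8),33,5),([394.4,259.8,160],Rd(104.2),33,5,3)])
E
```

```text
40.5667 [ 508.32458763 -189.49421572  197.93707219] [ 0.88134323  0.04874544 -2.50664055]
scene [([518.0, -240.0, 47.0], 49)]
s [267. 165.] 222 world [ 520. -157.  178.] scoop [52. -3. 40.]
[[[-0.1, 11.5, -6.4], [0.042, 0.005, -0.004]], [[-0.1, 23.0, -12.7], [0.083, 0.01, -0.009]], [[-0.2, 34.5, -19.1], [0.125, 0.015, -0.013]], [[-0.3, 46.0, -25.5], [0.167, 0.021, -0.018]], [[-0.4, 57.5, -31.8], [0.208, 0.026, -0.022]]]
[[[9.0, 18.6, 16.6], [0.069, 0.012, -0.038]], [[17.9, 37.2, 33.1], [0.139, 0.024, -0.075]], [[26.8, 55.8, 49.7], [0.208, 0.036, -0.113]], [[35.7, 74.5, 66.3], [0.277, 0.048, -0.15]], [[44.6, 93.1, 82.8], [0.346, 0.06, -0.188]]]
[[[4.0, 24.4, 9.4], [0.069, 0.013, -0.037]], [[8.0, 48.8, 18.9], [0.138, 0.025, -0.075]], [[12.0, 73.2, 28.3], [0.207, 0.037, -0.112]], [[16.1, 97.6, 37.7], [0.276, 0.049, -0.15]], [[27.4, 118.8, 53.8], [0.276, 0.051, -0.163]]]
[[[6.8, 26.3, 10.0], [-0.0, 0.0, -0.014]], [[13.6, 52.6, 20.0], [-0.0, 0.0, -0.027]], [[20.4, 78.9, 30.0], [-0.0, 0.0, -0.041]], [[27.1, 105.2, 40.0], [-0.0, 0.0, -0.055]], [[33.9, 131.6, 50.0], [-0.0, 0.0, -0.068]]]
[[[5.0, 26.7, 10.0], [-0.0, 0.0, -0.014]], [[10.0, 53.4, 20.0], [-0.0, 0.0, -0.027]], [[10.0, 53.4, 20.0], [-0.0, 0.0, -0.027]], [[10.0, 53.4, 20.0], [-0.0, 0.0, -0.027]], [[10.0, 53.4, 20.0], [-0.0, 0.0, -0.027]]]
```

Call:
servo_tool --deltas '[[[0,11.5,-6.4],[0.042,0.005,-0.004]],[[0,23,-12.7],[0.083,0.01,-0.009]],[[-0.2,34.5,-19.1],[0.125,0.015,-0.013]],[[-0.3,46,-25.5],[0.167,0.021,-0.018]],[[-0.4,57.5,-31.8],[0.208,0.026,-0.022]]]'

```text
t: 41.03
ee_pos: [511.9, -175.0, 262.7]
orientation: [0.307, 2.913, 0.945]
ft_force: [-0.2, 0.3, -1.1]
width: 17.8
grasp_force: 30.0
```

Call:
servo_tool --deltas '[[[9,18.6,16.6],[0.069,0.012,-0.038]],[[17.9,37.2,33.1],[0.139,0.024,-0.075]],[[26.8,55.8,49.7],[0.208,0.036,-0.113]],[[35.7,74.5,66.3],[0.277,0.048,-0.15]],[[44.6,93.1,82.8],[0.346,0.06,-0.188]]]'

```text
t: 41.45
ee_pos: [493.9, -43.6, 250.4]
orientation: [0.016, 3.08, 0.429]
ft_force: [-0.1, 0.7, -1.4]
width: 17.6
grasp_force: 30.0
```

Call:
servo_tool --deltas '[[[4,24.4,9.4],[0.069,0.013,-0.037]],[[8,48.8,18.9],[0.138,0.025,-0.075]],[[12,73.2,28.3],[0.207,0.037,-0.112]],[[16.1,97.6,37.7],[0.276,0.049,-0.15]],[[27.4,118.8,53.8],[0.276,0.051,-0.163]]]'

```text
t: 41.87
ee_pos: [470.8, 87.7, 232.1]
orientation: [-0.245, 3.126, -0.002]
ft_force: [1.4, 0.2, -0.6]
width: 17.9
grasp_force: 30.0
```

Call:
servo_tool --deltas '[[[6.8,26.3,10],[0,0,-0.014]],[[13.6,52.6,20],[0,0,-0.027]],[[20.4,78.9,30],[0,0,-0.041]],[[27.1,105.2,40],[0,0,-0.055]],[[33.9,131.6,50],[0,0,-0.068]]]'

```text
t: 42.28
ee_pos: [414.9, 211.1, 180.4]
orientation: [-0.346, 3.122, 0.003]
ft_force: [-0.4, 0.9, -1.7]
width: 18.5
grasp_force: 30.0
```

Call:
servo_tool --deltas '[[[5,26.7,10],[0,0,-0.014]],[[8,53.4,20],[0,0,-0.027]],[[8,53.4,20],[0,0,-0.027]],[[8,53.4,20],[0,0,-0.027]],[[8,53.4,20],[0,0,-0.027]]]'

```text
t: 42.7
ee_pos: [396.3, 260.0, 160.7]
orientation: [-0.388, 3.117, 0.002]
ft_force: [0.9, -0.3, -2.1]
width: 18.0
grasp_force: 30.0
```

```bash
python3 - <<'E'
from bb import *
for n in("scene","top"):
    im=brass(n)
    W=cloud(im); H=hsv(im)
    m=(H[...,0]<16)&(H[...,1]>130)&inbox(W,320,500,140,320,1,8); 
    if n=="top": print("mat",rect(W[m]))
p,r=cur(); print(ctrl.get_obs()["t"],p,r.as_rotvec())
M=r.as_matrix(); W=cloud(im); d=W-p; X=d@M[:,1]+44; Y=d@M[:,0]; Zs=-(d@M[:,2])+78.4
m=(abs(Zs)<7)&(X>-45)&(X<30)&(abs(Y)<50); A=np.c_[X[m],Y[m],np.ones(m.sum())]; print("floor tilt",np.linalg.lstsq(A,Zs[m],rcond=None)[0].round(3),m.sum())
show([([399,266,100],Rd(104.2),20,5,1),([399,266,85],Rd(104.2),5,5,1)])
E
```

```text
scene [([492.0, -239.0, 47.0], 236)]
top [([508.0, -235.0, 50.0], 95), ([485.0, -236.0, 50.0], 97), ([457.0, -241.0, 49.0], 100)]
mat (array([409.9, 229.4]), array([119.8, 132.2]), 11.9)
42.8 [396.86685265 259.4161817  160.80040916] [-3.85051037e-01  3.11727242e+00  2.73540960e-03]
floor tilt [-0.018  0.002 -0.007] 308
[[[-0.9, 1.4, 15.2], [0.0, 0.0, -0.001]], [[-1.8, 2.9, 30.4], [0.001, 0.0, -0.001]], [[-2.7, 4.3, 45.6], [0.001, 0.001, -0.002]], [[-3.6, 5.8, 60.8], [0.002, 0.001, -0.002]], [[-3.6, 5.8, 60.8], [0.002, 0.001, -0.002]]]
[[[-0.0, -0.0, 5.0], [-0.0, -0.0, -0.0]], [[-0.0, -0.0, 10.0], [-0.0, -0.0, -0.0]], [[-0.0, -0.0, 15.0], [-0.0, -0.0, -0.0]], [[-0.0, -0.0, 15.0], [-0.0, -0.0, -0.0]]]
```

Call:
servo_tool --deltas '[[[-0.9,1.4,15],[0,0,0]],[[-1.8,2.9,30],[0,0,0]],[[-2.7,4.3,45],[0,0,0]],[[-3.6,5.8,61],[0,0,0]],[[-3.6,5.8,61],[0,0,0]]]'

```text
t: 43.22
ee_pos: [397.9, 265.0, 97.5]
orientation: [0.383, -3.115, -0.0]
ft_force: [-0.6, 0.5, -1.4]
width: 18.2
grasp_force: 30.0
```

Call:
servo_tool --deltas '[[[0,0,5],[0,0,0]],[[0,0,10],[0,0,0]],[[0,0,14],[0,0,0]],[[0,0,14],[0,0,0]],[[0,0,14],[0,0,0]]]'

```text
t: 43.63
ee_pos: [398.7, 266.4, 85.4]
orientation: [0.386, -3.118, -0.002]
ft_force: [-0.3, 1.0, -1.2]
width: 18.0
grasp_force: 30.0
```

Call:
servo_tool --deltas '[[[0,0,1],[0,0,0]],[[0,0,2],[0,0,0]],[[0,0,3],[0,0,0]],[[0,0,3],[0,0,0]]]'

```text
t: 43.97
ee_pos: [398.8, 266.7, 82.8]
orientation: [-0.387, 3.117, 0.003]
ft_force: [-1.5, 0.3, 5.6]
width: 18.1
grasp_force: 30.0
```

Call:
servo_tool --deltas '[[[0,0,0],[0,0,0]],[[0,0,0],[0,0,0]],[[0,0,0],[0,0,0]],[[0,0,-10],[0,0,0]],[[0,0,-40],[0,0,0]]]' --grip 0

```text
t: 44.38
ee_pos: [396.4, 264.9, 120.1]
orientation: [0.385, -3.111, 0.002]
ft_force: [0.2, -0.7, -0.6]
width: 43.4
grasp_force: 0.0
```

```bash
python3 - <<'E'
from plan import *
print(ctrl.get_obs()["width"],cur()[0])
p=np.array([398.8,266.5,122.6]); show([([398.8,266.5,255],Rd(104.2),36,5),([592.5,208.5,245],Rd(95.9),38,5,2),([592.5,208.5,179],Rd(95.9),25,5,2)],start=(p,Rd(104.2)))
E
```

```text
43.39794750226523 [396.35819162 264.94582884 120.13016764]
[[[0.0, 0.0, -33.1], [0.0, 0.0, 0.0]], [[0.0, 0.0, -66.2], [0.0, 0.0, 0.0]], [[0.0, 0.0, -99.3], [0.0, 0.0, 0.0]], [[0.0, 0.0, -132.4], [0.0, 0.0, 0.0]], [[-28.9, -17.3, -130.7], [0.0, 0.0, 0.024]]]
[[[-29.4, -16.6, 1.6], [0.0, 0.0, 0.024]], [[-58.7, -33.2, 3.3], [0.0, 0.0, 0.048]], [[-88.0, -49.8, 5.0], [0.0, 0.0, 0.073]], [[-117.4, -66.4, 6.6], [0.0, 0.0, 0.097]], [[-146.7, -82.9, 8.3], [0.0, 0.0, 0.121]]]
[[[0.0, -0.0, 0.0], [0.0, 0.0, -0.0]], [[0.0, -0.0, 0.0], [0.0, 0.0, -0.0]], [[0.0, -0.0, 22.0], [0.0, 0.0, -0.0]], [[0.0, -0.0, 44.0], [0.0, 0.0, -0.0]], [[0.0, -0.0, 66.0], [0.0, 0.0, -0.0]]]
[[[0.0, -0.0, 0.0], [0.0, 0.0, -0.0]], [[0.0, -0.0, 0.0], [0.0, 0.0, -0.0]]]
```

Call:
servo_tool --deltas '[[[0,0,-33],[0,0,0]],[[0,0,-66],[0,0,0]],[[0,0,-99],[0,0,0]],[[0,0,-132],[0,0,0]],[[-29,-17.3,-131],[0,0,0.024]]]'

```text
t: 44.8
ee_pos: [430.6, 258.7, 260.5]
orientation: [-0.352, 3.114, 0.009]
ft_force: [0.7, 0.5, 0.8]
width: 44.2
grasp_force: 0.0
```

Call:
servo_tool --deltas '[[[-29.4,-16.6,1.6],[0,0,0.024]],[[-58.7,-33.2,3.3],[0,0,0.048]],[[-88,-49.8,5],[0,0,0.073]],[[-117.4,-66.4,6.6],[0,0,0.097]],[[-146.7,-82.9,8.3],[0,0,0.121]]]'

```text
t: 45.22
ee_pos: [593.7, 207.2, 245.4]
orientation: [0.157, -3.138, -0.002]
ft_force: [0.8, 0.6, -0.2]
width: 43.9
grasp_force: 0.0
```

Call:
servo_tool --deltas '[[[0,0,0],[0,0,0]],[[0,0,0],[0,0,0]],[[0,0,0],[0,0,0]]]'

```text
t: 45.47
ee_pos: [591.5, 207.9, 244.7]
orientation: [0.159, -3.136, -0.002]
ft_force: [-0.4, -0.3, -0.1]
width: 44.2
grasp_force: 0.0
```

```bash
python3 - <<'E'
from meas import *
from plan import *
print(cur()[0],cur()[1].as_rotvec())
for n in("scene","top"):
    im=get_image(n);W=cloud(im);H=hsv(im)
    m=inbox(W,545,650,190,240,185,215)&(H[...,1]<90); print(n,m.sum(),np.median(W[m],0) if m.sum() else 0)
    if n=="scene":
        m=inbox(W,350,440,220,320,100,130); print("post",np.median(W[m],0),m.sum())
show([([592.5,208.5,179],Rd(95.9),25,5,2)])
E
```

```text
[591.48047903 207.88051126 244.71785988] [ 1.59114494e-01 -3.13592544e+00 -2.08139544e-03]
scene 170 [602.96598166 208.95969795 198.43116419]
post [405.93705342 267.36616623 118.83848351] 95
top 0 0
[[[-0.5, -0.0, 22.0], [0.0, -0.0, -0.0]], [[-1.0, -0.1, 44.0], [0.001, -0.001, -0.0]], [[-1.5, -0.1, 66.0], [0.001, -0.001, -0.001]], [[-1.5, -0.1, 66.0], [0.001, -0.001, -0.001]], [[-1.5, -0.1, 66.0], [0.001, -0.001, -0.001]]]
```

Call:
servo_tool --deltas '[[[0,0,22],[0,0,0]],[[0,0,44],[0,0,0]],[[0,0,66],[0,0,0]],[[0,0,66],[0,0,0]],[[0,0,66],[0,0,0]]]'

```text
t: 45.98
ee_pos: [590.9, 208.4, 178.4]
orientation: [0.161, -3.135, -0.001]
ft_force: [-0.2, 0.0, 0.6]
width: 43.8
grasp_force: 0.0
```

Call:
servo_tool --deltas '[[[0,0,0],[0,0,0]],[[0,0,0],[0,0,0]],[[0,0,0],[0,0,0]],[[0,0,0],[0,0,0]],[[0,0,0],[0,0,0]]]' --grip 1

```text
t: 46.4
ee_pos: [592.6, 208.2, 179.5]
orientation: [-0.159, 3.137, 0.003]
ft_force: [-0.6, -0.4, 0.3]
width: 14.6
grasp_force: 0.0
```

Call:
servo_tool --deltas '[[[0,0,0],[0,0,0]],[[0,0,0],[0,0,0]],[[0,0,0],[0,0,0]],[[0,0,0],[0,0,0]],[[0,0,0],[0,0,0]]]'

```text
t: 46.82
ee_pos: [592.5, 209.4, 179.6]
orientation: [-0.159, 3.137, 0.006]
ft_force: [-2.5, 5.7, 3.4]
width: 9.2
grasp_force: 30.0
```

```bash
python3 - <<'E'
from plan import *
p,r=cur(); print(p,r.as_rotvec(),ctrl.get_obs()["ft_force"])
a=np.radians(95.9);u=np.array([np.cos(a),np.sin(a),0]); rad=np.hypot(229,60); t0=np.arctan2(60,229)
t1=t0+.5; way=[]
for k in range(1,16):
    t=t1-.505*k/15; way.append((p+u*rad*(np.cos(t)-np.cos(t1))+np.array([0,0,rad*(np.sin(t)-np.sin(t1))]),Rd(95.9),41,7))
show(way)
E
```

```text
[592.5247257  209.43935142 179.56199359] [-0.15902552  3.13693839  0.0057123 ] [-2.48158637  5.68518516  3.41325858]
[[[0.0, 5.3, 5.9], [0.004, 0.001, -0.002]], [[0.0, 10.5, 12.0], [0.004, 0.001, -0.002]], [[0.0, 15.4, 18.2], [0.004, 0.001, -0.002]], [[0.1, 20.2, 24.7], [0.004, 0.001, -0.002]], [[0.1, 24.7, 31.2], [0.004, 0.001, -0.002]]]
[[[-0.0, 4.3, 6.7], [-0.0, -0.0, 0.0]], [[-0.0, 8.4, 13.6], [-0.0, -0.0, 0.0]], [[-0.0, 12.2, 20.6], [-0.0, -0.0, 0.0]], [[-0.0, 15.8, 27.7], [-0.0, -0.0, 0.0]], [[-0.0, 19.2, 34.9], [-0.0, -0.0, 0.0]]]
[[[-0.0, 3.1, 7.3], [-0.0, -0.0, 0.0]], [[-0.1, 6.0, 14.7], [-0.0, -0.0, 0.0]], [[-0.1, 8.6, 22.3], [-0.0, -0.0, 0.0]], [[-0.1, 11.0, 29.9], [-0.0, -0.0, 0.0]], [[-0.1, 13.1, 37.6], [-0.0, -0.0, 0.0]]]
```

Call:
servo_tool --deltas '[[[0,5.3,5.9],[0,0,0]],[[0,10.5,12],[0,0,0]],[[0,15.4,18.2],[0,0,0]],[[0,20.2,24.7],[0,0,0]],[[0,24.7,31.2],[0,0,0]]]'

```text
t: 47.23
ee_pos: [590.1, 233.4, 148.6]
orientation: [-0.16, 3.137, 0.003]
ft_force: [-2.3, 0.1, 7.3]
width: 9.2
grasp_force: 30.0
```

Call:
servo_tool --deltas '[[[0,4.3,6.7],[0,0,0]],[[0,8.4,13.6],[0,0,0]],[[0,12.2,20.6],[0,0,0]],[[0,15.8,27.7],[0,0,0]],[[0,19.2,34.9],[0,0,0]]]'

```text
t: 47.65
ee_pos: [588.1, 252.3, 113.4]
orientation: [-0.16, 3.137, 0.003]
ft_force: [-2.2, 0.1, 4.7]
width: 9.2
grasp_force: 30.0
```

Call:
servo_tool --deltas '[[[0,3.1,7.3],[0,0,0]],[[0,6,14.7],[0,0,0]],[[0,8.6,22.3],[0,0,0]],[[0,11,29.9],[0,0,0]],[[0,13.1,37],[0,0,0]]]'

```text
t: 48.07
ee_pos: [586.7, 265.2, 76.1]
orientation: [-0.16, 3.137, 0.002]
ft_force: [-2.1, -0.5, 5.3]
width: 9.1
grasp_force: 30.0
```

Call:
servo_tool --deltas '[[[0,0,0],[0,0,0]],[[0,0,0.5],[0,0,0]],[[0,0,1],[0,0,0]]]'

```text
t: 48.32
ee_pos: [586.7, 265.3, 75.4]
orientation: [-0.159, 3.137, 0.003]
ft_force: [-2.7, 0.7, 9.5]
width: 9.1
grasp_force: 30.0
```

Call:
servo_tool --deltas '[[[0,0,0.7],[0,0,0]],[[0,0,1.4],[0,0,0]],[[0,0,1.4],[0,0,0]],[[0,0,1.4],[0,0,0]]]'

```text
t: 48.65
ee_pos: [586.8, 265.4, 75.3]
orientation: [-0.159, 3.137, 0.003]
ft_force: [-5.7, -0.6, 13.4]
width: 9.3
grasp_force: 30.0
```

Call:
servo_tool --deltas '[[[0,0,0],[0,0,0]],[[0,0,0],[0,0,0]],[[0,0,0],[0,0,0]],[[0,0,-8],[0,0,0]],[[0,0,-40],[0,0,0]]]' --grip 0

```text
t: 49.07
ee_pos: [583.2, 263.4, 109.1]
orientation: [0.159, -3.129, 0.003]
ft_force: [0.1, -0.4, -0.3]
width: 39.1
grasp_force: 0.0
```

Call:
servo_tool --deltas '[[[0,0,-40],[0,0,0]],[[0,0,-80],[0,0,0]],[[0,0,-120],[0,0,0]],[[0,30,-130],[0,0,0]],[[0,70,-130],[0,0,0]]]'

```text
t: 49.48
ee_pos: [582.2, 333.8, 249.3]
orientation: [-0.153, 3.131, 0.007]
ft_force: [0.8, -0.1, -0.5]
width: 44.0
grasp_force: 0.0
```

Call:
servo_tool --deltas '[[[0,35,0],[0,0,0]],[[0,70,0],[0,0,0]],[[0,105,0],[0,0,0]],[[0,140,0],[0,0,0]],[[0,140,0],[0,0,0]]]'

```text
t: 49.9
ee_pos: [563.7, 479.3, 243.6]
orientation: [0.166, -3.137, -0.006]
ft_force: [-1.3, -1.7, -0.7]
width: 44.3
grasp_force: 0.0
```

```bash
python3 - <<'E'
from bb import *
print(ctrl.get_obs()["t"],cur()[0])
for n in("top","scene"):
    im=brass(n); W=cloud(im);H=hsv(im)
    for q in("die","scoop","spool","jar","awl","cardbox","weight"):
        for d in finder.silhouettes(q,im)[:3]:
            if d["score"]>.5: print(q,round(d["score"],2),np.nanmedian(W[d["mask"]],0).round())
    m=inbox(W,340,480,210,330,100,130); print("post",np.median(W[m],0).round(1))
    m=inbox(W,470,560,-380,-300,65,90); print("die top",rect(W[m]),np.median(W[m],0).round(1))
    m=inbox(W,530,640,258,300,84,106)&(H[...,1]<70); print("handle",np.median(W[m],0).round(1),"orig ~[586.2,265.6,97]/[595,265,97.7]")
    if n=="top": f=im["frame"]
    else: cv2.imwrite("pics/z.png",np.vstack([cv2.resize(im["frame"][130:330,150:470],(640,400),interpolation=cv2.INTER_CUBIC),cv2.resize(f[190:340,170:500],(640,200))])[:600])
E
```

```text
49.9 [563.72473348 479.3477503  243.63478147]
top [([508.0, -239.0, 50.0], 92), ([485.0, -239.0, 50.0], 88), ([462.0, -250.0, 50.0], 44), ([452.0, -229.0, 50.0], 45)]
die 0.97 [ 512. -335.   75.]
die 0.81 [364. -42.  40.]
die 0.54 [342.  60.  40.]
scoop 0.74 [403. 233.   5.]
spool 0.82 [731. -31.   8.]
jar 0.56 [ 743. -194.   77.]
jar 0.55 [ 508. -254.   33.]
awl 0.88 [ 340. -367.   21.]
cardbox 0.74 [603. 121.  37.]
cardbox 0.65 [365. 437.  44.]
weight 0.84 [ 584. -464.   32.]
post [395.1 267.3 119.9]
die top (array([ 514.8, -338.8]), array([52.5, 43. ]), 4.4) [ 514.6 -336.8   75.4]
handle [586.7 265.7  97. ] orig ~[586.2,265.6,97]/[595,265,97.7]
scene [([469.0, -250.0, 49.0], 32), ([461.0, -227.0, 50.0], 30), ([501.0, -239.0, 48.0], 132)]
die 0.91 [377. -34.  36.]
die 0.83 [ 527. -327.   73.]
die 0.64 [355.  65.  35.]
scoop 0.94 [408. 234.   9.]
spool 0.85 [750. -23.  19.]
spool 0.51 [ 538. -217.   48.]
jar 0.85 [ 764. -183.   60.]
cardbox 0.69 [394. 444.  42.]
weight 0.54 [ 599. -462.   29.]
post [405.6 267.6 117.9]
die top (array([ 521. , -337.2]), array([54.9, 45.7]), 5.4) [ 524.7 -333.    74.7]
handle [596.5 264.8  97.6] orig ~[586.2,265.6,97]/[595,265,97.7]
```

View pics/z.png

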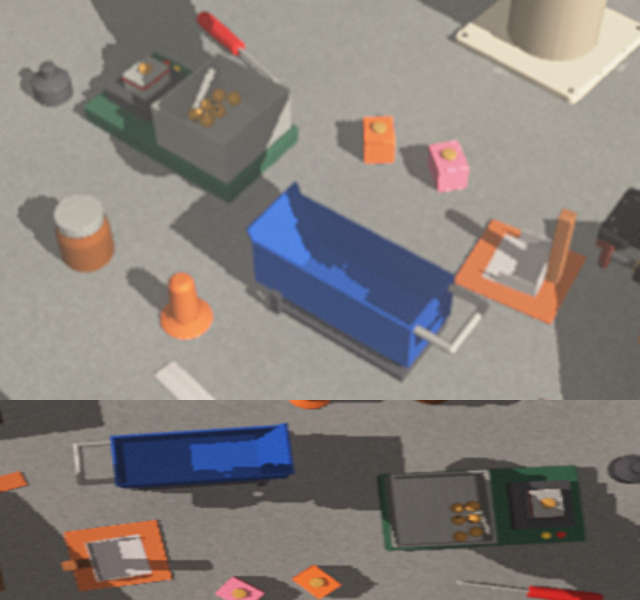

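The final picture shows six balls in the hopper, the bin empty and level, the scoop upright on the mat, the die home, and the bystanders unmoved. I'm handing the job in.

```bash
python3 -c "
from workcell import close_job
print(close_job())"
```

```text
the job is handed in; nothing more can be done
None
```

The job is handed in: all six balls found in the bin went into the hopper in two scoops, the bin is empty and level, the scoop stands upright on its mat, and the die is fully home in its socket. The bystanders look unmoved.

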